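Pack away the bayonet-locked tasting jars at the shop counter

ROBOT

A 6-joint arm with a two-finger parallel gripper is mounted at the origin on the work surface. World frame = base frame: x ahead of the robot, y to its left, z up, the work surface at z = 0. Lengths are in m, angles in rad, forces in N, time in s.
With the tool pointing down it reaches from about 0.25 to 0.85 m from the base axis. Payload 12.5 kg.
Tool frame: the origin (TCP) lies on the mounting face of the last link; the fingertips stand 186 mm ahead of it and the grasp point (between the pads) lies 167 mm ahead of it; x points along the fingers, z is the direction in which the jaws open and shut, and the axes are right-handed (so a half turn about x gives the same grasp; the last joint's range is limited). The gripper opens to 93 mm and grips with 3 to 60 N. Pads are 15 mm wide; open, the fingers measure 128 mm over their backs; the gripper's body (75 mm by 188 mm) begins 65 mm behind the grasp point.
Start: joints at [1.255, 0.351, 1.652, -0, 1.139, -0.085], TCP at [0.126, 0.535, 0.405] pointing down, gripper open.
Joint ranges: [-2.75, 2.75], [-0.79, 2.1], [0.01, 2.65], [-1.57, 4.71], [0.07, 3.14], [-2.87, 2.87]. Speed limits (rad/s): [2.22, 2.22, 2.79, 3.14, 3.14, 3.14].

INTERFACE

Orientations are given as a unit quaternion [x, y, z, w].
In Python, from rig import manip gives the robot as it stands. The module is installed in compiled form; this text tells all that it offers.
- The arm moves only by the tool jog_arm, never from a script. Its argument "series" is a list of rows, each an object with "jaw": the opening, from 0 (shut) to 1 (fully open); "slide": the shift along the tool's x, y, z in cm, a list of three; "turn": the turn, a rotation vector about the tool's x, y, z in rad, a list of three. A call has 1 to 20 rows; each row shifts and turns the commanded pose from where the row before left it, along the tool's axes as they then stand; what a row does not reach is not made up. A row lasts 1/12 s, in which the tool goes at most 41.7 mm and 7.16 degrees, less where a joint would pass 70% of its speed; a pose out of reach is approached as far as the arm can. A call with a gripper value outside its range is refused whole. The fingers move at their own pace and stop on an object; "squeeze" is the grip in N (left out, the last holds). Time passes only in rows, so rows that do not move let the fingers close. It gives the time, the measured TCP pose, the force and the opening at its end, in the units of the state.
- manip.get_obs(): the state, without advancing time (a new reading comes with each control period).
- manip.get_image(name): name is "side" or "top" or "wrist"; returns a dict with "color" (400x640x3 uint8, red, green, blue), "range_z" (400x640 float32, m along the optical axis (not along the pixel's ray), 0 where there is no reading), "fx", "fy", "cx", "cy" (pixels), "cam_to_world" (4x4, takes a point from camera to world coordinates); the wrist camera has in their place "T_tool_cam" (4x4, takes a point from camera to tool coordinates, whose origin is the TCP and whose axes are the tool frame's). Camera axes: x right, y down, z forward; pixel columns grow to the right and rows downward; lengths in m; the calibration is good to about 2 mm. The wrist camera is an equidistant fisheye: a pixel r from the principal point sees the ray r / f radians off the axis. A picture is of the moment at which its call begins: read the wrist's pose just before it.
- manip.hand_in(): hands the job in, once; it reports no verdict.
The state is a dict: "time_s": time; "joint_pos": joint angles; "dq": joint speeds; "tau": joint torques, N m; "ee_pos": TCP position; "eef_rot": TCP orientation; "ft_force": force on the tool from outside, world axes, zero at the start; "wrist_torque": the same for the moment, N m; "finger_gap": opening from 0.0 (shut) to 1.0 (fully open).
Only numpy, scipy, OpenCV 4.12 (cv2) and the standard library are available. Lean on these libraries where they do the work, as an engineer would, in place of code of your own. Each camera call takes 0.05 s, during which the arm holds its last target.

TASK

Closing time at the preserves counter: unlock every tasting jar from its stand by twisting it anticlockwise to the stop, lift it out and stand it upright in the storage crate, one to a compartment. When all the jars are in, put the lid squarely on the crate so that it sits down all round, then swing the crate's clamp lever down over the lid. Leave everything else on the counter where it is, and do not topple a jar.

Things in the scene. Friction and masses are not known exactly. Their poses are not given: they have to be found in the camera images.
- jar1_mid (a point): Tasting jar, 98 mm tall, 0.25 kg: glass body 50 mm across, cap, and as its top 26 mm an upright flat metal turn-grip 40 mm long, 12 mm thick. Foot lugs in line with the grip: 68 mm tip to tip, 12 mm wide, 3 to 8 mm above the underside. This point: on the axis, 49 mm above the underside; x along the grip, z up. Starts locked in the stand (None if absent). Socket: stand's -x -y.
- jar2_mid (a point): Tasting jar, 98 mm tall, 0.25 kg: glass body 50 mm across, cap, and as its top 26 mm an upright flat metal turn-grip 40 mm long, 12 mm thick. Foot lugs in line with the grip: 68 mm tip to tip, 12 mm wide, 3 to 8 mm above the underside. This point: on the axis, 49 mm above the underside; x along the grip, z up. Starts locked in the stand (None if absent). Socket: stand's -x +y.
- jar3_mid (a point): Tasting jar, 98 mm tall, 0.25 kg: glass body 50 mm across, cap, and as its top 26 mm an upright flat metal turn-grip 40 mm long, 12 mm thick. Foot lugs in line with the grip: 68 mm tip to tip, 12 mm wide, 3 to 8 mm above the underside. This point: on the axis, 49 mm above the underside; x along the grip, z up. Starts locked in the stand (None if absent). Socket: stand's +x -y.
- jar4_mid (a point): Tasting jar, 98 mm tall, 0.25 kg: glass body 50 mm across, cap, and as its top 26 mm an upright flat metal turn-grip 40 mm long, 12 mm thick. Foot lugs in line with the grip: 68 mm tip to tip, 12 mm wide, 3 to 8 mm above the underside. This point: on the axis, 49 mm above the underside; x along the grip, z up. Starts locked in the stand (None if absent). Socket: stand's +x +y.
- stand: Fixed tasting stand, 184 mm square, 24 mm high; four bayonet sockets centred at x, y = +-44 mm. Origin: centre of its underside, z up. A jar in it stands 8 mm above the counter, its lugs held down by steel rings 18 to 24 mm above the counter. It turns easily; once released it lifts straight up and is free 20 mm higher.
- stand_top (a point): Centre of the stand's top, 24 mm above its underside; axes the stand's. Locked: a jar's grip lies 20 to 40 degrees anticlockwise (seen from above) of the stand's x. Turned 50 to 70 degrees further anticlockwise, its lugs meet a hard stop: the grip then lies along the stand's y, the lugs are in the entry notches (8 degrees of room) and the jar lifts out.
- crate: Fixed plywood crate, 184 mm square, 120 mm high, open on top, walls and floor 6 mm. Origin: centre of its underside; z up. Low dividers (top 41 mm above the counter, 5 mm thick) along its middle lines make four cells of 83 mm, centres at x, y = +-44 mm. Its clamp is on its -x side.
- lid_mid (a point): Loose plywood lid, 0.3 kg, 46 mm tall: panel 184 mm square, 8 mm thick; under it a centred block 164 mm square, 8 mm thick, to fit the crate's 172 mm mouth; on top a handle bar 50 mm long (along y), 14 mm thick, 30 mm tall. This point: on its central axis, 23 mm above the underside; z up. On the crate it is 135 mm above the crate's underside; any of the four square-on ways will do.
- clamp (a joint): Crate's clamp lever, rad: 0 = down, level over the lid; grows as it swings up and outwards (1.57 upright). Starts at 1.6 to 1.85, leaning slightly outwards, and stays where it is left (stiff hinge, about 0.06 N m). Push it over from its outer side, then down from above along its arc (straight down while steep, it can jam). It must be open while the lid goes on.
- clamp_hinge (a point): Point fixed on the crate, 2 mm below the middle of the clamp's hinge axis: 106 mm from the crate's centre on its -x side, 134 mm above its underside. The hinge axis is parallel to the crate's y. Axes are the crate's.
- clamp_tip (a point): Middle of the black cross bar (12 mm round, 30 mm long) at the end of the clamp lever, 62 mm from the hinge axis; the lever is a steel strip 18 mm wide, 6 mm thick. With the clamp down it is 136 mm above the crate's underside, 44 mm from the crate's centre on its -x side, and the bar's underside 2 mm clear of the lid.
- sale1: Bystander: closed sale jar, 62 mm across, 85 mm tall, near the robot on the left. Leave. Origin: underside.
- sale2: Bystander: closed sale jar, 62 mm across, 85 mm tall, towards the far side. Leave. Origin: underside.
- sale3: Bystander: closed sale jar, 62 mm across, 85 mm tall, towards the far side. Leave. Origin: underside.
- bell: Bystander: brass counter bell, 64 mm across, 42 mm tall. Leave. Origin: underside.
- spoonpot: Bystander: white cup, 68 mm across, 60 mm tall. Leave. Origin: underside.
- cards: Bystander: block of blank paper cards, 60 x 90 x 30 mm. Leave. Origin: underside.
- spreader: Bystander: spreader with a wooden handle, 170 mm long, lying flat. Leave. Origin: underside.

How it is judged:
On the way, in this order (a step that is already met when the one before it is completed fails the run):
1. every jar present stands upright on the crate's floor (x of jar1_mid in the frame of crate between -0.08 and 0.08 m and y of jar1_mid in the frame of crate between -0.08 and 0.08 m and z of jar1_mid in the frame of crate between 0.045 and 0.062 m and angle between each of jar1_mid, jar2_mid, jar3_mid, jar4_mid's own z axis and vertical below 0.15 rad and x of jar2_mid in the frame of crate between -0.08 and 0.08 m and y of jar2_mid in the frame of crate between -0.08 and 0.08 m and z of jar2_mid in the frame of crate between 0.045 and 0.062 m and x of jar3_mid in the frame of crate between -0.08 and 0.08 m and y of jar3_mid in the frame of crate between -0.08 and 0.08 m and z of jar3_mid in the frame of crate between 0.045 and 0.062 m and x of jar4_mid in the frame of crate between -0.08 and 0.08 m and y of jar4_mid in the frame of crate between -0.08 and 0.08 m and z of jar4_mid in the frame of crate between 0.045 and 0.062 m), for 0.2 s.
2. the lid sits squarely on the crate, right down (z of lid_mid in the frame of crate between 0.13 and 0.14 m and angle between lid_mid's own z axis and vertical below 0.05 rad and (angle between the x axis of lid_mid and the x axis of crate, either way round below 0.09 rad or angle between the x axis of lid_mid and the y axis of crate, either way round below 0.09 rad) and x of lid_mid in the frame of crate between -0.009 and 0.009 m and y of lid_mid in the frame of crate between -0.009 and 0.009 m), for 0.2 s.
3. the clamp lever is down over the lid (all of step 2 and value of joint clamp below 0.15 rad), for 0.2 s.
At the end, for the whole second after the job is handed in: Every jar present stands in the crate on its floor, within 0.15 rad of upright; the lid is on, down on the rim within 5 mm, level within 0.05 rad, centred within 9 mm each way and square within 0.09 rad; the clamp joint is below 0.15 rad; all at rest (all of step 1 and all of step 3 and linear speed of lid below 0.02 m/s); the robot touches nothing.
It fails at once if a jar is toppled (angle between any of jar1_mid, jar2_mid, jar3_mid, jar4_mid's own z axis and vertical above 0.9 rad).
It fails at once if something else on the counter is shoved away (distance of any of sale1, sale2, sale3, bell, spoonpot, cards, spreader from where it was at the start of the episode above 0.05 m).
Of jar1, jar2, jar3, jar4 only 2 to 4 are there at a start; the rules pass over those that are not, and their reading is None.
At some moment in a run one of lid may be knocked a few centimetres aside while the robot is not near it.
It also fails if it takes over 210 s, if anything falls off the work surface, if the arm or the gripper's body presses on something with over 40 N, if the wrist force passes 120 N, or if a joint passes its speed limit or range.

## Working session

There is one attempt and no reset: what is moved stays moved. The work goes in short steps, Python scripts to look and compute and a tool call to move; the robot and the scene stay as the last step left them, time stands still between calls to the robot, and variables do not carry over. Pictures are saved under pics/ and viewed, and the job is handed in when it is done.

Besides the shell and the picture viewer there is one more tool, called after "Request:" as name(argument=value, ...) on one line, values as JSON. jog_arm: Moves the arm, as the interface text tells. Its arguments: {"type":"object","properties":{"series":{"type":"array","items":{"type":"object","properties":{"jaw":{"type":"number"},"slide":{"type":"array","items":{"type":"number"}},"turn":{"type":"array","items":{"type":"number"}}}}},"squeeze":{"type":"number"}},"required":["series"]}

```bash
mkdir -p pics; cat > h.py <<'E'
import numpy as np, cv2
from rig import manip
from scipy.spatial.transform import Rotation as R
def save(name,fn):
    im=manip.get_image(name); cv2.imwrite('pics/'+fn,im['color'][:,:,::-1]); np.savez('pics/'+fn[:-4]+'.npz',**im); return im
def cloud(im):
    d=im['range_z']; v,u=np.mgrid[:d.shape[0],:d.shape[1]]
    P=np.stack([(u-im['cx'])/im['fx']*d,(v-im['cy'])/im['fy']*d,d],-1)
    T=im['cam_to_world']; W=P@T[:3,:3].T+T[:3,3]; W[d==0]=np.nan; return W
E
python3 - <<'E'
from h import *
o=manip.get_obs(); print(o)
for n in('top','side'):
    im=save(n,n+'0.png'); print(n,im['fx'],im['cam_to_world'])
E
```

```text
{'time_s': 0.0, 'joint_pos': array([ 1.25537791e+00,  3.51258102e-01,  1.65241567e+00, -2.46184581e-05,
        1.13912455e+00, -8.45984917e-02]), 'dq': array([ 0.00113606, -0.00176462,  0.00031855,  0.00219594, -0.00128544,
       -0.00034672]), 'tau': array([ 1.84012002e-03, -4.97343707e+01, -2.85254127e+01,  7.00398185e-02,
        2.59269029e-02, -9.12810810e-05]), 'ee_pos': array([0.1257639 , 0.53529934, 0.40419253]), 'eef_rot': array([-0.43934175,  0.55459936,  0.43885753,  0.55389751]), 'ft_force': array([-0.27801097,  0.45348188, -0.19675089]), 'wrist_torque': array([-0.00066598, -0.01338421, -0.04607773]), 'finger_gap': 0.9968562527966199}
top 466.24990417661434 [[-1.14626582e-03 -9.95758678e-01  9.19964170e-02  4.03358136e-01]
 [-9.99970026e-01  4.36934639e-04 -7.73019240e-03  4.29377269e-02]
 [ 7.65720975e-03 -9.20025203e-02 -9.95729332e-01  1.43928288e+00]
 [ 0.00000000e+00  0.00000000e+00  0.00000000e+00  1.00000000e+00]]
side 393.39036794376784 [[ 0.99407941 -0.08722434  0.06479228  0.48024772]
 [-0.10807983 -0.73244515  0.67219258 -0.71179199]
 [-0.01117476 -0.67521554 -0.73753583  0.94772412]
 [ 0.          0.          0.          1.        ]]
```

View pics/top0.png

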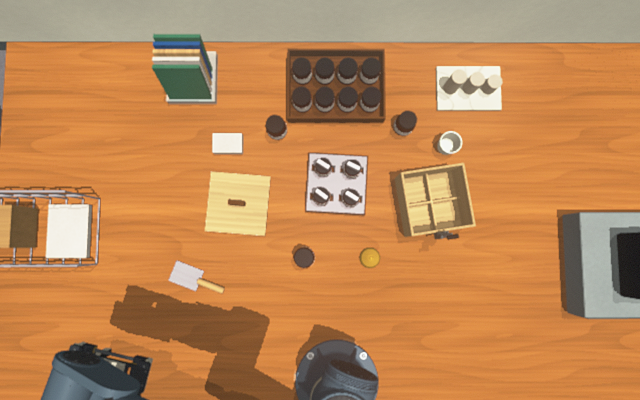

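View pics/side0.png

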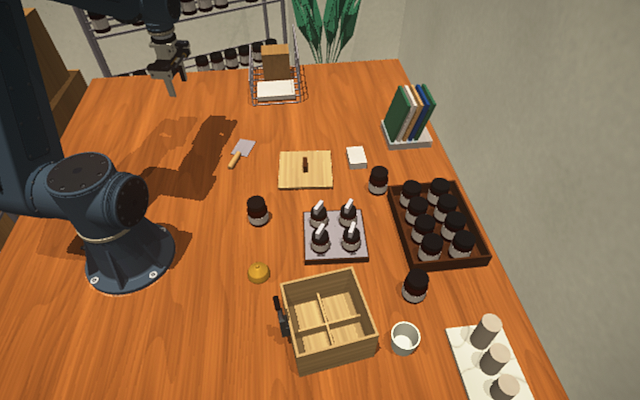

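The top view shows four jars on the stand near (337,183), the crate near (434,200) with its clamp on the near side at (446,236), and the lid near (238,203). I'll measure them next.

```bash
cat > m.py <<'E'
from h import *
class D(dict): pass
t=dict(np.load('pics/top0.npz')); s=dict(np.load('pics/side0.npz'))
def rect(P,name):
    r=cv2.minAreaRect((P[:,:2]*1000).astype(np.float32)); print(name,np.round(r[0],1),np.round(r[1],1),round(r[2],1),len(P), 'z',np.round(np.percentile(P[:,2],[5,50,95]),4))
for nm,im in(('top',t),('side',s)):
    W=cloud(im); W=W.reshape(-1,3); W=W[~np.isnan(W[:,0])]
    def sel(x0,x1,y0,y1,z0,z1): 
        m=(W[:,0]>x0)&(W[:,0]<x1)&(W[:,1]>y0)&(W[:,1]<y1)&(W[:,2]>z0)&(W[:,2]<z1); return W[m]
    print(nm)
    tb=sel(.2,.3,0,.1,-.05,.05); print('table z',np.median(tb[:,2]))
    rect(sel(.3,.65,-.15,.1,.017,.03),'stand')
    rect(sel(.25,.65,-.45,-.12,.112,.126),'crate rim')
    rect(sel(.25,.65,-.45,-.12,.13,.25),'clamp')
    rect(sel(.25,.6,.13,.4,.010,.022),'lid panel')
    rect(sel(.25,.6,.13,.4,.035,.06),'lid handle')
    J=sel(.3,.65,-.15,.1,.09,.125)
    if len(J):
        k=cv2.kmeans(J[:,:2].astype(np.float32),4,None,(3,100,1e-6),10,cv2.KMEANS_PP_CENTERS)[1].ravel()
        for i in range(4): rect(J[k==i],'grip')
E
python3 m.py
```

```text
top
table z 0.0009746912857186985
stand [494.1 -12.2] [330.2 205.7] 7.2 1972 z [0.0193 0.0244 0.0288]
crate rim [ 525.9 -290.9] [203.4 187.5] 8.6 641 z [0.1145 0.1202 0.1246]
clamp [ 428.8 -304.7] [15.  33.7] 9.4 90 z [0.1373 0.2003 0.2066]
lid panel [432.  270.3] [337. 261.] 0.4 3012 z [0.012  0.0167 0.0209]
lid handle [532.6 299.6] [50.4 13.9] 85.0 80 z [0.0414 0.047  0.0508]
grip [634.4 -49.8] [39.1 12.5] 65.1 67 z [0.0961 0.1057 0.1108]
grip [547.1 -44.3] [39.5 12.9] 57.5 64 z [0.0997 0.1057 0.1116]
grip [367.2  84.2] [45.8 27. ] 3.6 17 z [0.0901 0.0904 0.0927]
grip [593.6  41.6] [ 36.  110.9] 86.2 126 z [0.0968 0.1058 0.1109]
side
table z -0.0018657854351772363
stand [486.9  -8.7] [310.  214.8] 6.0 1650 z [0.0184 0.022  0.0269]
crate rim [ 526.  -289.4] [204.8 186.1] 8.7 1021 z [0.1133 0.1177 0.1203]
clamp [ 428.9 -305. ] [15.2 36.6] 9.5 155 z [0.1354 0.196  0.203 ]
lid panel [432.6 305.3] [189.  346.6] 86.3 1665 z [0.011  0.014  0.0174]
lid handle [533.4 300. ] [54.3 10.6] 85.0 47 z [0.0384 0.0429 0.0465]
grip [552.3  43.6] [42.4 12.3] 54.4 73 z [0.0911 0.1028 0.1054]
grip [633.9 -50.8] [42.2 11.8] 64.4 68 z [0.0944 0.1032 0.1055]
grip [547.1 -44.8] [40.  12.8] 58.3 79 z [0.0924 0.1024 0.1064]
grip [639.2  36.4] [39.3 12. ] 57.9 62 z [0.0916 0.103  0.1067]
```

```bash
cat > m2.py <<'E'
from h import *
for nm in('top','side'):
    im=dict(np.load(f'pics/{nm}0.npz')); W=cloud(im).reshape(-1,3); W=W[~np.isnan(W[:,0])]
    for c in [(.552,.0436),(.639,.0364),(.547,-.0445),(.634,-.0503)]:
        P=W[(np.hypot(W[:,0]-c[0],W[:,1]-c[1])<.03)&(W[:,2]>.088)&(W[:,2]<.125)]
        w,v=np.linalg.eigh(np.cov(P[:,:2].T)); d=v[:,1]; print(nm,c,P[:,:2].mean(0).round(4),len(P),np.degrees(np.arctan2(d[1],d[0]))%180, 4*w**.5/1.15)
    P=W[(abs(W[:,0]-.593)<.13)&(abs(W[:,1]+.004)<.115)&(W[:,2]>.018)&(W[:,2]<.031)]
    r=cv2.minAreaRect((P[:,:2]*1000).astype(np.float32)); print('stand',r)
    P=W[(abs(W[:,0]-.533)<.13)&(abs(W[:,1]-.30)<.13)&(W[:,2]>.008)&(W[:,2]<.025)]
    r=cv2.minAreaRect((P[:,:2]*1000).astype(np.float32)); print('lid',r)
    P=W[(abs(W[:,0]-.43)<.03)&(abs(W[:,1]+.305)<.05)&(W[:,2]>.128)]
    for a in np.arange(.13,.22,.01):
        q=P[(P[:,2]>=a)&(P[:,2]<a+.01)]
        if len(q): print(a.round(3),len(q),q[:,:2].min(0).round(4),q[:,:2].max(0).round(4))
    a=im['color'][:,:,::-1]
    a=a[140:270,290:490] if nm=='top' else a[180:380,250:400]
    cv2.imwrite(f'pics/z_{nm}.png',cv2.resize(a,None,fx=4 if nm=='top' else 3,fy=4 if nm=='top' else 3,interpolation=cv2.INTER_CUBIC))
E
python3 m2.py
```

```text
top (0.552, 0.0436) [0.5518 0.0438] 65 52.585501785210774 [0.01317015 0.04020388]
top (0.639, 0.0364) [0.6388 0.0386] 69 56.81051920419734 [0.01391223 0.0403061 ]
top (0.547, -0.0445) [ 0.5462 -0.044 ] 68 56.32148635689468 [0.01337273 0.04047804]
top (0.634, -0.0503) [ 0.6335 -0.0492] 69 64.51354018529825 [0.01321704 0.04082459]
stand ((593.704833984375, -3.2990570068359375), (184.10357666015625, 185.24588012695312), 86.53056335449219)
lid ((527.9752807617188, 296.59375), (249.09646606445312, 252.3000946044922), 87.82270812988281)
0.13 11 [ 0.4225 -0.3183] [ 0.4364 -0.2872]
0.14 20 [ 0.4224 -0.3202] [ 0.439  -0.2877]
0.15 5 [ 0.4276 -0.3097] [ 0.4331 -0.2954]
0.16 2 [ 0.4275 -0.2967] [ 0.4302 -0.2966]
0.19 6 [ 0.4215 -0.318 ] [ 0.4348 -0.2909]
0.2 46 [ 0.4214 -0.3196] [ 0.4321 -0.2891]
side (0.552, 0.0436) [0.5512 0.0397] 76 51.252675381726114 [0.01310244 0.04377238]
side (0.639, 0.0364) [0.6389 0.0343] 71 55.622093211278006 [0.01295624 0.04553531]
side (0.547, -0.0445) [ 0.5466 -0.0475] 81 56.654305261041635 [0.01326304 0.04407836]
side (0.634, -0.0503) [ 0.6338 -0.0529] 72 63.52162793021183 [0.01259382 0.04510162]
stand ((593.19482421875, -2.947998046875), (187.52340698242188, 184.17965698242188), 86.65313720703125)
lid ((531.9556274414062, 300.79095458984375), (192.9696502685547, 183.56112670898438), 85.4351577758789)
0.13 35 [ 0.4247 -0.3223] [ 0.4391 -0.286 ]
0.14 18 [ 0.4286 -0.3222] [ 0.4374 -0.2905]
0.15 6 [ 0.4281 -0.3143] [ 0.4327 -0.3061]
0.16 5 [ 0.4285 -0.3138] [ 0.4329 -0.311 ]
0.17 8 [ 0.4272 -0.3142] [ 0.4321 -0.312 ]
0.19 30 [ 0.4194 -0.3201] [ 0.4336 -0.2889]
0.2 53 [ 0.422 -0.32 ] [ 0.4338 -0.2908]
```

View pics/z_top.png

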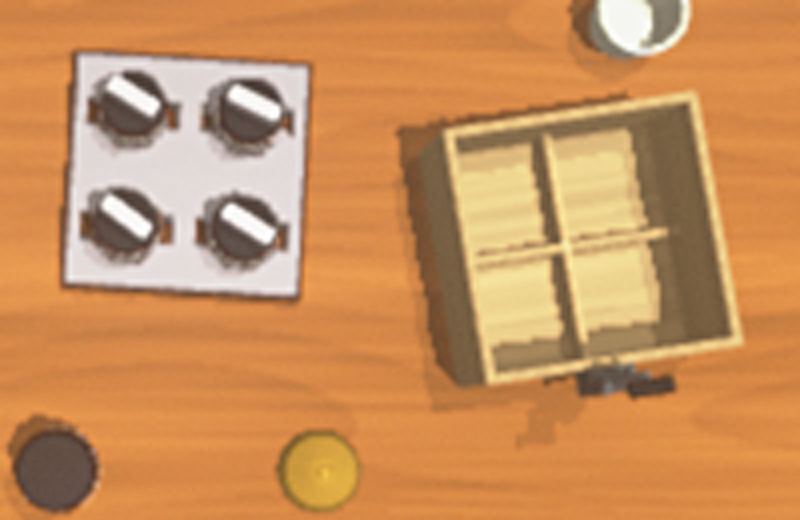

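View pics/z_side.png

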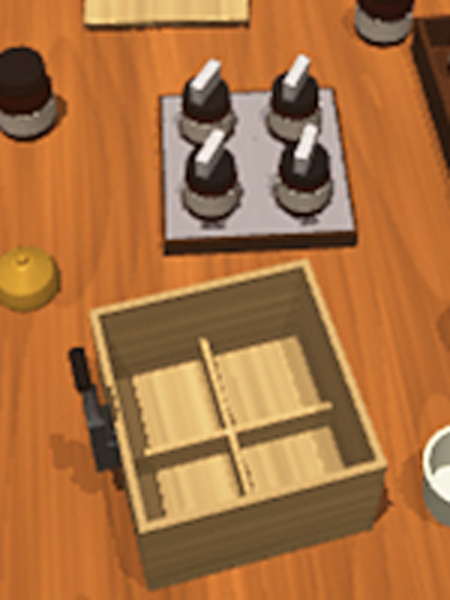

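The grip tops point about 57° from world x. The slots on the stand lie along about 86°, so the jars may need only about 30° of turn. I'll move over the stand and check with the wrist camera.

```bash
cat >> h.py <<'E'
def yaw(o): 
    z=R.from_quat(o['eef_rot']).as_matrix()[:,2]; return np.degrees(np.arctan2(z[1],z[0]))
def plan(x,y,z,a=None):
    """TCP target; a=jaw axis yaw deg; print turn about tool x and slide (cm) after turn, tool down"""
    o=manip.get_obs(); y0=yaw(o); 
    if a is None: a=y0
    d=(a-y0+180)%360-180
    c,s=np.cos(np.radians(a)),np.sin(np.radians(a))
    M=np.array([[0,0,-1],[-s,c,0],[c,s,0]])  # rows tool x,y,z
    v=M@(np.array([x,y,z])-o['ee_pos'])*100
    Rm=R.from_quat(o['eef_rot']).as_matrix()
    print('t',round(o['time_s'],2),'yaw',round(y0,2),'turn_x',round(-np.radians(d),4),'(deg ccw %.1f; half-turn alt turn %.4f)'%(d,-np.radians((d+180+180)%360-180)),'slide',v.round(2),'q6',round(o['joint_pos'][5],2),'q1',round(o['joint_pos'][0],2),'tilt',(Rm[:,0]+[0,0,1]).round(4),'F',o['ft_force'].round(1),'gap',round(o['finger_gap'],3),'p',o['ee_pos'].round(4))
E
python3 - <<'E'
from h import *
im=manip.get_image('wrist'); print(im['T_tool_cam'].round(3),im['fx'],im['cx'],im['cy'])
plan(.56,-.003,.40,-33)
E
```

```text
[[ 0.    -0.294  0.956  0.019]
 [-0.    -0.956 -0.294  0.082]
 [ 1.    -0.    -0.     0.001]
 [ 0.     0.     0.     1.   ]] 309.70691628693146 316.7568015989112 195.58953347405813
t 0.15 yaw 76.78 turn_x 1.916 (deg ccw -109.8; half-turn alt turn -1.2256) slide [  0.43 -21.5   65.74] q6 -0.08 q1 1.26 tilt [-0.0003 -0.0008  0.    ] F [-0.   0.4 -0.3] gap 0.998 p [0.1258 0.5353 0.4043]
```

Request:
jog_arm(series=[{"jaw": 0.45, "turn": [0.12, 0, 0]}, {"turn": [0.12, 0, 0]}, {"turn": [0.12, 0, 0]}, {"turn": [0.12, 0, 0]}, {"turn": [0.12, 0, 0]}, {"turn": [0.12, 0, 0]}, {"turn": [0.12, 0, 0]}, {"turn": [0.12, 0, 0]}, {"turn": [0.12, 0, 0]}, {"turn": [0.12, 0, 0]}, {"turn": [0.12, 0, 0]}, {"turn": [0.12, 0, 0]}, {"turn": [0.12, 0, 0]}, {"turn": [0.12, 0, 0]}, {"turn": [0.12, 0, 0]}, {"turn": [0.116, 0, 0]}])

```text
validation failed for argument at $.se...
```

Request:
jog_arm(series=[{"slide": [0, -1.2, 3.6]}, {"slide": [0, -1.2, 3.6]}, {"slide": [0, -1.2, 3.6]}, {"slide": [0, -1.2, 3.6]}, {"slide": [0, -1.2, 3.6]}, {"slide": [0, -1.2, 3.6]}, {"slide": [0, -1.2, 3.6]}, {"slide": [0, -1.2, 3.6]}, {"slide": [0, -1.2, 3.6]}, {"slide": [0, -1.2, 3.6]}, {"slide": [0, -1.2, 3.6]}, {"slide": [0, -1.2, 3.6]}, {"slide": [0, -1.2, 3.6]}, {"slide": [0, -1.2, 3.6]}, {"slide": [0, -1.2, 3.6]}, {"slide": [0, -1.2, 3.6]}, {"slide": [0, -1.2, 3.6]}, {"slide": [0, -1.1, 4.0]}, {}, {}])

```text
validation failed for argument at $.se...
```

```bash
python3 - <<'E'
from h import *
plan(.56,-.003,.40,-33)
o=manip.get_obs(); im=save('wrist','w1.png')
T=np.eye(4);T[:3,:3]=R.from_quat(o['eef_rot']).as_matrix();T[:3,3]=o['ee_pos'];np.savez('pics/w1.npz',**im,Tw=T)
E
```

```text
t 0.15 yaw 76.78 turn_x 1.916 (deg ccw -109.8; half-turn alt turn -1.2256) slide [  0.43 -21.5   65.74] q6 -0.08 q1 1.26 tilt [-0.0003 -0.0008  0.    ] F [-0.   0.4 -0.3] gap 0.998 p [0.1258 0.5353 0.4043]
```

View pics/w1.png

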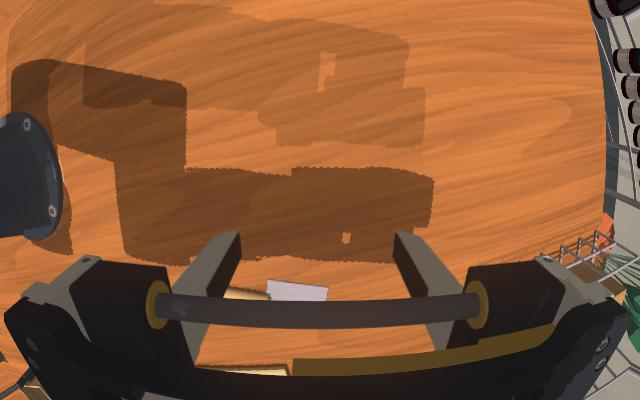

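Both calls were refused, since every row seems to need all three keys. Nothing moved.

Request:
jog_arm(series=[{"jaw": 0.45, "slide": [0, 0, 0], "turn": [0.12, 0, 0]}, {"jaw": 0.45, "slide": [0, 0, 0], "turn": [0.12, 0, 0]}, {"jaw": 0.45, "slide": [0, 0, 0], "turn": [0.12, 0, 0]}, {"jaw": 0.45, "slide": [0, 0, 0], "turn": [0.12, 0, 0]}, {"jaw": 0.45, "slide": [0, 0, 0], "turn": [0.12, 0, 0]}, {"jaw": 0.45, "slide": [0, 0, 0], "turn": [0.12, 0, 0]}, {"jaw": 0.45, "slide": [0, 0, 0], "turn": [0.12, 0, 0]}, {"jaw": 0.45, "slide": [0, 0, 0], "turn": [0.12, 0, 0]}, {"jaw": 0.45, "slide": [0, 0, 0], "turn": [0.12, 0, 0]}, {"jaw": 0.45, "slide": [0, 0, 0], "turn": [0.12, 0, 0]}, {"jaw": 0.45, "slide": [0, 0, 0], "turn": [0.12, 0, 0]}, {"jaw": 0.45, "slide": [0, 0, 0], "turn": [0.12, 0, 0]}, {"jaw": 0.45, "slide": [0, 0, 0], "turn": [0.12, 0, 0]}, {"jaw": 0.45, "slide": [0, 0, 0], "turn": [0.12, 0, 0]}, {"jaw": 0.45, "slide": [0, 0, 0], "turn": [0.12, 0, 0]}, {"jaw": 0.45, "slide": [0, 0, 0], "turn": [0.116, 0, 0]}])

```text
time_s: 1.53
ee_pos: [0.1258, 0.5354, 0.4046]
eef_rot: [0.203, 0.677, -0.203, 0.677]
ft_force: [-0.8, 0.2, -0.1]
finger_gap: 0.446
```

Request:
jog_arm(series=[{"jaw": 0.45, "slide": [0, -1.2, 3.6], "turn": [0, 0, 0]}, {"jaw": 0.45, "slide": [0, -1.2, 3.6], "turn": [0, 0, 0]}, {"jaw": 0.45, "slide": [0, -1.2, 3.6], "turn": [0, 0, 0]}, {"jaw": 0.45, "slide": [0, -1.2, 3.6], "turn": [0, 0, 0]}, {"jaw": 0.45, "slide": [0, -1.2, 3.6], "turn": [0, 0, 0]}, {"jaw": 0.45, "slide": [0, -1.2, 3.6], "turn": [0, 0, 0]}, {"jaw": 0.45, "slide": [0, -1.2, 3.6], "turn": [0, 0, 0]}, {"jaw": 0.45, "slide": [0, -1.2, 3.6], "turn": [0, 0, 0]}, {"jaw": 0.45, "slide": [0, -1.2, 3.6], "turn": [0, 0, 0]}, {"jaw": 0.45, "slide": [0, -1.2, 3.6], "turn": [0, 0, 0]}, {"jaw": 0.45, "slide": [0, -1.2, 3.6], "turn": [0, 0, 0]}, {"jaw": 0.45, "slide": [0, -1.2, 3.6], "turn": [0, 0, 0]}, {"jaw": 0.45, "slide": [0, -1.2, 3.6], "turn": [0, 0, 0]}, {"jaw": 0.45, "slide": [0, -1.2, 3.6], "turn": [0, 0, 0]}, {"jaw": 0.45, "slide": [0, -1.2, 3.6], "turn": [0, 0, 0]}, {"jaw": 0.45, "slide": [0, -1.2, 3.6], "turn": [0, 0, 0]}, {"jaw": 0.45, "slide": [0, -1.2, 3.6], "turn": [0, 0, 0]}, {"jaw": 0.45, "slide": [0, -1.1, 3.8], "turn": [0, 0, 0]}, {"jaw": 0.45, "slide": [0, 0, 0], "turn": [0, 0, 0]}, {"jaw": 0.45, "slide": [0, 0, 0], "turn": [0, 0, 0]}])

```text
time_s: 3.2
ee_pos: [0.5544, -0.0003, 0.4041]
eef_rot: [0.202, 0.678, -0.202, 0.677]
ft_force: [-0.7, -0.4, -0.2]
finger_gap: 0.445
```

```bash
cat >> h.py <<'E'
def wsave(fn):
    o=manip.get_obs(); im=save('wrist',fn)
    T=np.eye(4);T[:3,:3]=R.from_quat(o['eef_rot']).as_matrix();T[:3,3]=o['ee_pos'];np.savez('pics/'+fn[:-4]+'.npz',**im,Tw=T); return im,T
def wcloud(im,T):
    d=im['range_z']; v,u=np.mgrid[:d.shape[0],:d.shape[1]]
    a=(u-im['cx'])/im['fx'];b=(v-im['cy'])/im['fy']; r=np.hypot(a,b)+1e-9
    k=np.tan(np.minimum(r,1.4))/r
    P=np.stack([a*k*d,b*k*d,d],-1); M=T@im['T_tool_cam']; W=P@M[:3,:3].T+M[:3,3]; W[(d==0)|(r>1.35)]=np.nan; return W
E
python3 - <<'E'
from h import *
plan(.56,-.003,.40,-33)
wsave('w1.png')
E
```

```text
t 3.2 yaw -33.14 turn_x -0.0025 (deg ccw 0.1; half-turn alt turn 3.1391) slide [0.41 0.08 0.62] q6 0.49 q1 -0.08 tilt [-0.0009  0.0001  0.    ] F [-0.7 -0.4 -0.2] gap 0.445 p [ 5.544e-01 -3.000e-04  4.041e-01]
```

View pics/w1.png

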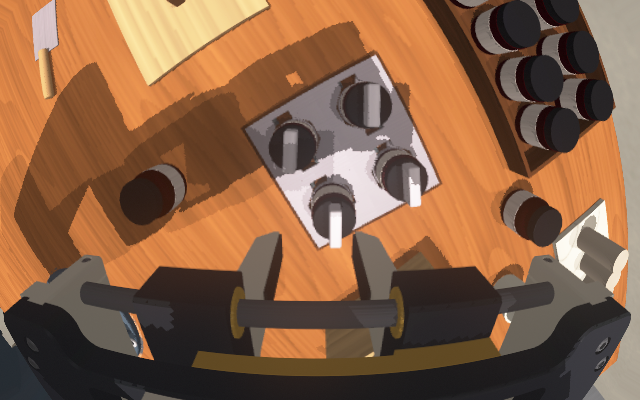

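```bash
cat > m3.py <<'E'
from h import *
import sys
f=sys.argv[1]; im=dict(np.load(f'pics/{f}.npz')); W=wcloud(im,im['Tw']); Wf=W.reshape(-1,3); Wf=Wf[~np.isnan(Wf[:,0])]
for c in [(.552,.0426),(.639,.0364),(.547,-.0445),(.634,-.0503)]:
    P=Wf[(np.hypot(Wf[:,0]-c[0],Wf[:,1]-c[1])<.032)&(Wf[:,2]>.085)&(Wf[:,2]<.125)]
    if len(P)<10: continue
    w,v=np.linalg.eigh(np.cov(P[:,:2].T)); d=v[:,1]; print(c,P[:,:2].mean(0).round(4),len(P),'ang',np.degrees(np.arctan2(d[1],d[0]))%180, 'rect',cv2.minAreaRect((P[:,:2]*1000).astype(np.float32)),np.percentile(P[:,2],95).round(4))
a=im['color'][:,:,::-1][40:260,230:450]; cv2.imwrite(f'pics/{f}z.png',cv2.resize(a,None,fx=2.7,fy=2.7,interpolation=cv2.INTER_CUBIC))
E
python3 m3.py w1
```

```text
(0.552, 0.0426) [0.5553 0.0468] 637 ang 52.91011100611284 rect ((554.2125854492188, 46.089595794677734), (40.20048904418945, 12.830821990966797), 53.77009963989258) 0.1078
(0.639, 0.0364) [0.6408 0.0418] 681 ang 57.319016224613236 rect ((641.6163940429688, 41.01909637451172), (39.143035888671875, 12.808094024658203), 56.886253356933594) 0.1076
(0.547, -0.0445) [ 0.5506 -0.0385] 548 ang 57.28132116093343 rect ((549.202392578125, -40.83367919921875), (40.35820770263672, 12.280621528625488), 57.37105178833008) 0.1078
(0.634, -0.0503) [ 0.6358 -0.0441] 699 ang 63.69048132817583 rect ((636.4953002929688, -46.279273986816406), (40.327178955078125, 12.886794090270996), 64.19507598876953) 0.1076
```

View pics/w1z.png

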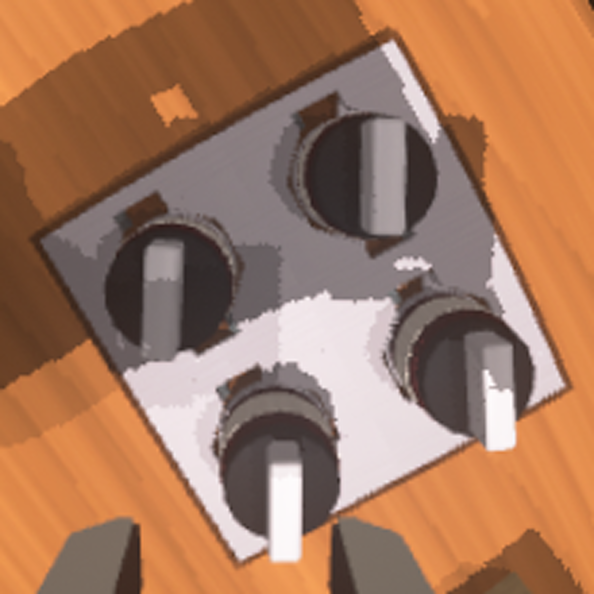

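Side, top and wrist agree on a stand centred at (0.593,-0.003) and turned -3.4°, with notches about 30° anticlockwise of the grips. That contradicts the stated 50–70°, so I'll find the stop by feel. First jar: (0.547,-0.044).

```bash
python3 -c "
from h import *
plan(.5469,-.0443,.269,-33)"
```

```text
t 3.25 yaw -33.07 turn_x -0.0012 (deg ccw 0.1; half-turn alt turn 3.1404) slide [13.52 -4.15  1.88] q6 0.49 q1 -0.08 tilt [-0.0011  0.0003  0.    ] F [ 0.4  0.2 -0.1] gap 0.453 p [0.5537 0.0008 0.4042]
```

Request:
jog_arm(series=[{"jaw": 0.45, "slide": [0, -2.1, 0.95], "turn": [0, 0, 0]}, {"jaw": 0.45, "slide": [0, -2.05, 0.95], "turn": [0, 0, 0]}, {"jaw": 0.45, "slide": [3.5, 0, 0], "turn": [0, 0, 0]}, {"jaw": 0.45, "slide": [3.5, 0, 0], "turn": [0, 0, 0]}, {"jaw": 0.45, "slide": [2, 0, 0], "turn": [0, 0, 0]}, {"jaw": 0.45, "slide": [0, 0, 0], "turn": [0, 0, 0]}, {"jaw": 0.45, "slide": [0, 0, 0], "turn": [0, 0, 0]}])

```text
time_s: 3.83
ee_pos: [0.5468, -0.0431, 0.3149]
eef_rot: [0.2, 0.679, -0.2, 0.678]
ft_force: [-0.6, 0.4, -0.4]
finger_gap: 0.448
```

```bash
python3 -c "
from h import *
plan(.5469,-.0443,.269,-33); wsave('w2.png'); plan(.5469,-.0443,.269,-33);save('side','s2.png');plan(.5469,-.0443,.269,-33)"; python3 m3.py w2
```

```text
t 3.83 yaw -32.93 turn_x 0.0012 (deg ccw -0.1; half-turn alt turn -3.1404) slide [ 4.59 -0.09  0.07] q6 0.41 q1 -0.16 tilt [-0.0014  0.0003  0.    ] F [-0.6  0.4 -0.4] gap 0.448 p [ 0.5468 -0.0431  0.3149]
t 3.88 yaw -32.94 turn_x 0.001 (deg ccw -0.1; half-turn alt turn -3.1406) slide [ 4.7  -0.1   0.03] q6 0.41 q1 -0.16 tilt [ 0.001  -0.0001  0.    ] F [-0.2  1.1  0.7] gap 0.45 p [ 0.5472 -0.0433  0.316 ]
t 3.93 yaw -32.95 turn_x 0.0009 (deg ccw -0.1; half-turn alt turn -3.1407) slide [ 4.75 -0.1  -0.  ] q6 0.41 q1 -0.16 tilt [ 0.0023 -0.0003  0.    ] F [1.1 0.4 0.3] gap 0.45 p [ 0.5474 -0.0435  0.3165]
(0.552, 0.0426) [0.5557 0.0455] 1494 ang 53.684522608110626 rect ((554.4616088867188, 45.82876205444336), (40.13981246948242, 12.721341133117676), 54.28399658203125) 0.1077
(0.639, 0.0364) [0.6403 0.0406] 1458 ang 57.50315804215236 rect ((641.8218383789062, 40.71430206298828), (40.03725051879883, 12.787720680236816), 56.72211837768555) 0.1076
(0.547, -0.0445) [ 0.551  -0.0384] 1119 ang 57.329797280393535 rect ((549.1832885742188, -41.24909973144531), (40.35997772216797, 11.752899169921875), 57.270809173583984) 0.1077
(0.634, -0.0503) [ 0.6352 -0.0442] 1477 ang 63.51685788389539 rect ((636.2279663085938, -46.26335144042969), (40.29875183105469, 12.22344970703125), 64.07023620605469) 0.1075
```

View pics/w2.png

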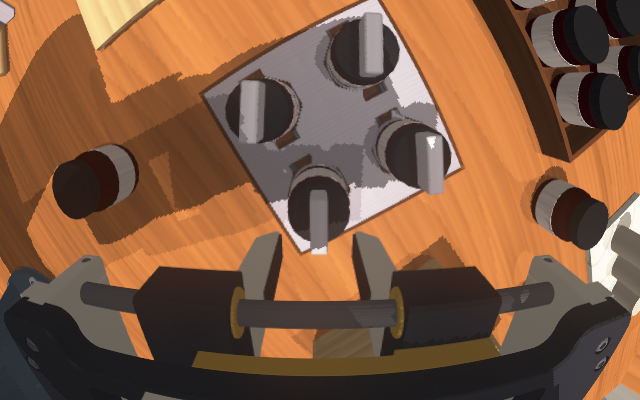

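Request:
jog_arm(series=[{"jaw": 0.45, "slide": [2.5, 0, 0], "turn": [0, 0, 0]}, {"jaw": 0.45, "slide": [1.5, 0, 0], "turn": [0, 0, 0]}, {"jaw": 0.45, "slide": [0.65, 0, 0], "turn": [0, 0, 0]}, {"jaw": 0.45, "slide": [0, 0, 0], "turn": [0, 0, 0]}])

```text
time_s: 4.27
ee_pos: [0.5472, -0.0438, 0.2684]
eef_rot: [0.201, 0.678, -0.201, 0.678]
ft_force: [-0.2, 1.0, 0.0]
finger_gap: 0.451
```

Request:
jog_arm(series=[{"jaw": 0.0, "slide": [0, 0, 0], "turn": [0, 0, 0]}, {"jaw": 0.0, "slide": [0, 0, 0], "turn": [0, 0, 0]}, {"jaw": 0.0, "slide": [0, 0, 0], "turn": [0, 0, 0]}, {"jaw": 0.0, "slide": [0, 0, 0], "turn": [0, 0, 0]}, {"jaw": 0.0, "slide": [0, 0, 0], "turn": [0, 0, 0]}, {"jaw": 0.0, "slide": [0, 0, 0], "turn": [0, 0, 0]}], squeeze=30)

```text
time_s: 4.77
ee_pos: [0.5473, -0.0441, 0.2687]
eef_rot: [0.201, 0.678, -0.201, 0.678]
ft_force: [-0.4, 0.0, 3.9]
finger_gap: 0.127
```

```bash
python3 -c "
from h import *
plan(.5469,-.0443,.269,-33); print(manip.get_obs()['wrist_torque'])"
```

```text
t 4.77 yaw -33.0 turn_x -0.0001 (deg ccw 0.0; half-turn alt turn 3.1415) slide [-0.03 -0.04 -0.02] q6 0.41 q1 -0.17 tilt [ 0.0007 -0.0001  0.    ] F [-0.4  0.   3.9] gap 0.127 p [ 0.5473 -0.0441  0.2687]
[-0.00219697  0.21792214 -0.03250448]
```

Request:
jog_arm(series=[{"jaw": 0.0, "slide": [0, 0, 0], "turn": [-0.06, 0, 0]}, {"jaw": 0.0, "slide": [0, 0, 0], "turn": [-0.08, 0, 0]}, {"jaw": 0.0, "slide": [0, 0, 0], "turn": [-0.08, 0, 0]}, {"jaw": 0.0, "slide": [0, 0, 0], "turn": [-0.08, 0, 0]}, {"jaw": 0.0, "slide": [0, 0, 0], "turn": [-0.08, 0, 0]}, {"jaw": 0.0, "slide": [0, 0, 0], "turn": [0, 0, 0]}])

```text
time_s: 5.27
ee_pos: [0.5474, -0.0441, 0.2687]
eef_rot: [0.068, 0.703, -0.068, 0.704]
ft_force: [0.1, 0.1, 4.2]
finger_gap: 0.126
```

```bash
python3 -c "
from h import *
plan(.5469,-.0443,.269,-33); print(manip.get_obs()['wrist_torque'])"
```

```text
t 5.27 yaw -11.03 turn_x 0.3835 (deg ccw -22.0; half-turn alt turn -2.7581) slide [-0.03 -0.04 -0.03] q6 0.03 q1 -0.17 tilt [ 0.001  -0.0002  0.    ] F [0.1 0.1 4.2] gap 0.126 p [ 0.5474 -0.0441  0.2687]
[-0.06352588  0.04874731  0.05707797]
```

Request:
jog_arm(series=[{"jaw": 0.0, "slide": [0, 0, 0], "turn": [-0.05, 0, 0]}, {"jaw": 0.0, "slide": [0, 0, 0], "turn": [-0.05, 0, 0]}, {"jaw": 0.0, "slide": [0, 0, 0], "turn": [-0.05, 0, 0]}, {"jaw": 0.0, "slide": [0, 0, 0], "turn": [0, 0, 0]}, {"jaw": 0.0, "slide": [0, 0, 0], "turn": [0, 0, 0]}])

```text
time_s: 5.68
ee_pos: [0.5473, -0.0441, 0.2687]
eef_rot: [0.017, 0.707, -0.018, 0.707]
ft_force: [0.1, -0.6, 5.9]
finger_gap: 0.131
```

```bash
python3 -c "
from h import *
plan(.5469,-.0443,.269,-3.5); print(manip.get_obs()['wrist_torque'])"
```

```text
t 5.68 yaw -2.83 turn_x 0.0116 (deg ccw -0.7; half-turn alt turn -3.1300) slide [-0.03 -0.02 -0.04] q6 -0.12 q1 -0.17 tilt [ 0.001  -0.0002  0.    ] F [ 0.1 -0.6  5.9] gap 0.131 p [ 0.5473 -0.0441  0.2687]
[-0.05389685  0.07789937  0.07025345]
```

Request:
jog_arm(series=[{"jaw": 0.0, "slide": [0, 0, 0], "turn": [-0.04, 0, 0]}, {"jaw": 0.0, "slide": [0, 0, 0], "turn": [-0.04, 0, 0]}, {"jaw": 0.0, "slide": [0, 0, 0], "turn": [0, 0, 0]}])

```text
time_s: 5.93
ee_pos: [0.5476, -0.0441, 0.2687]
eef_rot: [-0.011, 0.706, 0.011, 0.708]
ft_force: [3.3, 0.6, 4.5]
finger_gap: 0.129
```

```bash
python3 -c "
from h import *
plan(.5469,-.0443,.269,-3.5); print(manip.get_obs()['wrist_torque']); wsave('w3.png')"
```

```text
t 5.93 yaw 1.79 turn_x 0.0923 (deg ccw -5.3; half-turn alt turn -3.0493) slide [-0.03 -0.02 -0.07] q6 -0.2 q1 -0.17 tilt [0.0021 0.0002 0.    ] F [3.3 0.6 4.5] gap 0.129 p [ 0.5476 -0.0441  0.2687]
[ 0.12460735 -0.49673901 -0.59043229]
```

View pics/w3.png

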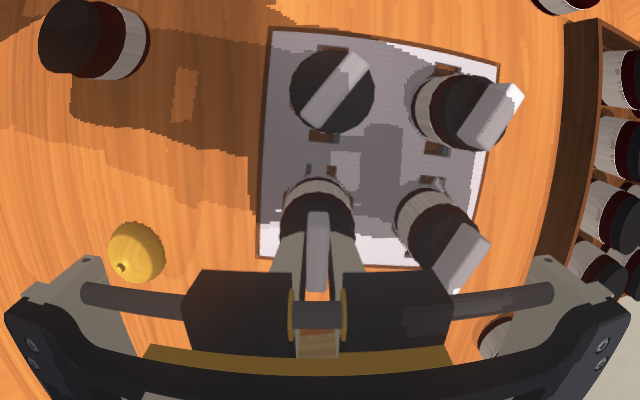

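The torque rose to 0.6 N·m after about 33°, so this is the stop, and the wrist image shows the lug in its notch near (318,172). I'll ease off slightly and lift.

Request:
jog_arm(series=[{"jaw": 0.0, "slide": [0, 0, 0], "turn": [0.05, 0, 0]}, {"jaw": 0.0, "slide": [-0.4, 0, 0], "turn": [0, 0, 0]}, {"jaw": 0.0, "slide": [-0.5, 0, 0], "turn": [0, 0, 0]}, {"jaw": 0.0, "slide": [0, 0, 0], "turn": [0, 0, 0]}])

```text
time_s: 6.32
ee_pos: [0.5469, -0.0441, 0.2777]
eef_rot: [0.005, 0.707, -0.006, 0.707]
ft_force: [0.3, -0.0, -1.4]
finger_gap: 0.124
```

```bash
python3 -c "
from h import *
plan(.5469,-.0443,.269,-3.5); print(manip.get_obs()['wrist_torque'])"
```

```text
t 6.32 yaw -0.89 turn_x 0.0455 (deg ccw -2.6; half-turn alt turn -3.0961) slide [ 0.87 -0.02 -0.  ] q6 -0.15 q1 -0.17 tilt [-0.0009 -0.0001  0.    ] F [ 0.3 -0.  -1.4] gap 0.124 p [ 0.5469 -0.0441  0.2777]
[-0.06678878  0.00624368  0.02189472]
```

Request:
jog_arm(series=[{"jaw": 0.0, "slide": [-1.5, 0, 0], "turn": [0, 0, 0]}, {"jaw": 0.0, "slide": [-2.5, 0, 0], "turn": [0, 0, 0]}, {"jaw": 0.0, "slide": [-3, 0, 0], "turn": [0, 0, 0]}, {"jaw": 0.0, "slide": [-3, 0, 0], "turn": [0, 0, 0]}, {"jaw": 0.0, "slide": [-2.5, 0, 0], "turn": [0, 0, 0]}, {"jaw": 0.0, "slide": [-1, 0, 0], "turn": [0, 0, 0]}, {"jaw": 0.0, "slide": [0, 0, 0], "turn": [0, 0, 0]}])

```text
time_s: 6.9
ee_pos: [0.5471, -0.0441, 0.4138]
eef_rot: [0.005, 0.706, -0.006, 0.708]
ft_force: [0.2, 0.8, -2.7]
finger_gap: 0.127
```

```bash
cat > m4.py <<'E'
from h import *
from scipy.optimize import minimize
for nm in('top','side'):
    im=dict(np.load(f'pics/{nm}0.npz')); W=cloud(im).reshape(-1,3); W=W[~np.isnan(W[:,0])]
    P=W[(abs(W[:,0]-.535)<.13)&(abs(W[:,1]+.289)<.13)&(W[:,2]>.113)&(W[:,2]<.126)][:,:2]
    # fit square ring mid-line 178mm
    def f(p):
        c,s=np.cos(p[2]),np.sin(p[2]); q=(P-p[:2])@np.array([[c,-s],[s,c]])
        e=np.abs(np.abs(q).max(1)-.089); return np.minimum(e,.006).sum()
    b=min((minimize(f,[.535+dx,-.289+dy,np.radians(8.7)],method='Nelder-Mead',options=dict(xatol=1e-6,fatol=1e-7)) for dx in(-.004,0,.004) for dy in(-.004,0,.004)),key=lambda r:r.fun)
    print(nm,b.x[:2],np.degrees(b.x[2]),b.fun/len(P),len(P))
E
python3 m4.py; python3 -c "
from h import *
plan(.5469,-.0443,.40,-81.3); wsave('w4.png'); save('side','s4.png')"
```

```text
top [ 0.53523407 -0.28779721] 8.724297244642978 0.0018377182520265976 629
side [ 0.53529747 -0.28906972] 8.859749231047209 0.0018801560792139048 978
t 6.9 yaw -0.9 turn_x 1.4032 (deg ccw -80.4; half-turn alt turn -1.7384) slide [ 1.38 -0.02  0.02] q6 -0.15 q1 -0.17 tilt [ 0.0023 -0.0006  0.    ] F [ 0.2  0.8 -2.7] gap 0.127 p [ 0.5471 -0.0441  0.4138]
```

View pics/s4.png

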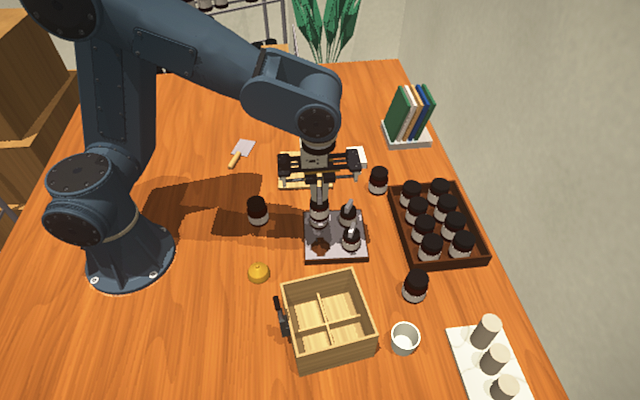

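The jar is held clear of the stand, and the crate fit gives (0.535,-0.288) at 8.8°. This one goes to the far right cell (0.5855,-0.3252).

Request:
jog_arm(series=[{"jaw": 0.0, "slide": [0, 0, 0], "turn": [0.08, 0, 0]}, {"jaw": 0.0, "slide": [0, 0, 0], "turn": [0.12, 0, 0]}, {"jaw": 0.0, "slide": [0, 0, 0], "turn": [0.12, 0, 0]}, {"jaw": 0.0, "slide": [0, 0, 0], "turn": [0.12, 0, 0]}, {"jaw": 0.0, "slide": [0, 0, 0], "turn": [0.12, 0, 0]}, {"jaw": 0.0, "slide": [0, 0, 0], "turn": [0.12, 0, 0]}, {"jaw": 0.0, "slide": [0, 0, 0], "turn": [0.12, 0, 0]}, {"jaw": 0.0, "slide": [0, 0, 0], "turn": [0.12, 0, 0]}, {"jaw": 0.0, "slide": [0, 0, 0], "turn": [0.12, 0, 0]}, {"jaw": 0.0, "slide": [0, 0, 0], "turn": [0.12, 0, 0]}, {"jaw": 0.0, "slide": [0, 0, 0], "turn": [0.12, 0, 0]}, {"jaw": 0.0, "slide": [0, 0, 0], "turn": [0.12, 0, 0]}, {"jaw": 0.0, "slide": [0, 0, 0], "turn": [0, 0, 0]}])

```text
time_s: 8.08
ee_pos: [0.5469, -0.0441, 0.4099]
eef_rot: [0.461, 0.537, -0.462, 0.535]
ft_force: [0.3, 0.1, -2.0]
finger_gap: 0.126
```

```bash
python3 -c "
from h import *
plan(.5855,-.3252,.268,-81.2)"
```

```text
t 8.08 yaw -81.45 turn_x -0.0043 (deg ccw 0.2; half-turn alt turn 3.1373) slide [14.19 -0.48 28.37] q6 1.26 q1 -0.17 tilt [-0.0038  0.0005  0.    ] F [ 0.3  0.1 -2. ] gap 0.126 p [ 0.5469 -0.0441  0.4099]
```

Request:
jog_arm(series=[{"jaw": 0.0, "slide": [0, 0, 1.5], "turn": [0, 0, 0]}, {"jaw": 0.0, "slide": [0, 0, 2.5], "turn": [0, 0, 0]}, {"jaw": 0.0, "slide": [0, -0.1, 3.5], "turn": [0, 0, 0]}, {"jaw": 0.0, "slide": [0, -0.1, 3.5], "turn": [0, 0, 0]}, {"jaw": 0.0, "slide": [0, -0.1, 3.5], "turn": [0, 0, 0]}, {"jaw": 0.0, "slide": [0, -0.1, 3.5], "turn": [0, 0, 0]}, {"jaw": 0.0, "slide": [0, -0.1, 3.5], "turn": [0, 0, 0]}, {"jaw": 0.0, "slide": [0, 0, 3.0], "turn": [0, 0, 0]}, {"jaw": 0.0, "slide": [0, 0, 2.4], "turn": [0, 0, 0]}, {"jaw": 0.0, "slide": [0, 0, 1.4], "turn": [0, 0, 0]}, {"jaw": 0.0, "slide": [0, 0, 0], "turn": [0, 0, 0]}, {"jaw": 0.0, "slide": [0, 0, 0], "turn": [0, 0, 0]}, {"jaw": 0.0, "slide": [2, 0, 0], "turn": [0, 0, 0]}, {"jaw": 0.0, "slide": [3, 0, 0], "turn": [0, 0, 0]}, {"jaw": 0.0, "slide": [2, 0, 0], "turn": [0, 0, 0]}, {"jaw": 0.0, "slide": [0, 0, 0], "turn": [0, 0, 0]}])

```text
time_s: 9.42
ee_pos: [0.585, -0.3227, 0.3371]
eef_rot: [0.459, 0.541, -0.459, 0.535]
ft_force: [-1.1, 0.9, -3.9]
finger_gap: 0.129
```

```bash
python3 -c "
from h import *
plan(.5855,-.3252,.268,-81.2);wsave('w5.png');save('side','s5.png')"
```

```text
t 9.42 yaw -80.96 turn_x 0.0042 (deg ccw -0.2; half-turn alt turn -3.1374) slide [6.91 0.01 0.26] q6 0.84 q1 -0.57 tilt [-0.0072  0.0048  0.    ] F [-1.1  0.9 -3.9] gap 0.129 p [ 0.585  -0.3227  0.3371]
```

View pics/w5.png

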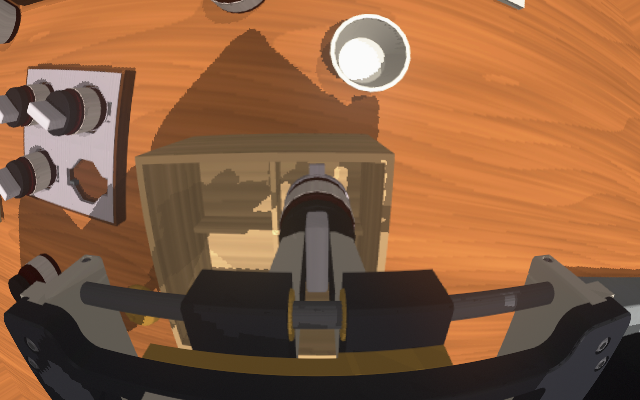

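View pics/s5.png

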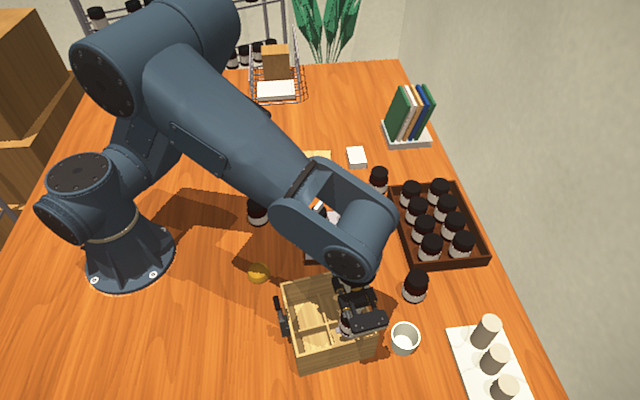

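Request:
jog_arm(series=[{"jaw": 0.0, "slide": [1.5, 0, 0.2], "turn": [0, 0, 0]}, {"jaw": 0.0, "slide": [2, 0, 0], "turn": [0, 0, 0]}, {"jaw": 0.0, "slide": [1.5, 0, 0], "turn": [0, 0, 0]}, {"jaw": 0.0, "slide": [0.7, 0, 0], "turn": [0, 0, 0]}, {"jaw": 0.0, "slide": [0.5, 0, 0], "turn": [0, 0, 0]}, {"jaw": 0.0, "slide": [0, 0, 0], "turn": [0, 0, 0]}])

```text
time_s: 10.02
ee_pos: [0.5863, -0.3263, 0.2807]
eef_rot: [0.46, 0.537, -0.46, 0.537]
ft_force: [-0.2, 0.3, -2.4]
finger_gap: 0.126
```

```bash
python3 -c "
from h import *
plan(.5855,-.3252,.268,-81.2)"
```

```text
t 10.02 yaw -81.1 turn_x 0.0018 (deg ccw -0.1; half-turn alt turn -3.1398) slide [ 1.27 -0.07 -0.12] q6 0.84 q1 -0.58 tilt [ 0.0004 -0.0002  0.    ] F [-0.2  0.3 -2.4] gap 0.126 p [ 0.5863 -0.3263  0.2807]
```

Request:
jog_arm(series=[{"jaw": 0.0, "slide": [0.6, 0, 0], "turn": [0, 0, 0]}, {"jaw": 0.0, "slide": [0.4, 0, 0], "turn": [0, 0, 0]}, {"jaw": 0.0, "slide": [0.3, 0, 0], "turn": [0, 0, 0]}, {"jaw": 0.0, "slide": [0, 0, 0], "turn": [0, 0, 0]}, {"jaw": 0.0, "slide": [0, 0, 0], "turn": [0, 0, 0]}])

```text
time_s: 10.43
ee_pos: [0.5862, -0.3265, 0.2673]
eef_rot: [0.46, 0.537, -0.46, 0.537]
ft_force: [-0.3, 0.3, -3.2]
finger_gap: 0.125
```

```bash
python3 -c "
from h import *
plan(.5855,-.3252,.268,-81.2)"
```

```text
t 10.43 yaw -81.13 turn_x 0.0013 (deg ccw -0.1; half-turn alt turn -3.1403) slide [-0.07 -0.05 -0.14] q6 0.84 q1 -0.58 tilt [ 0.0001 -0.0001  0.    ] F [-0.3  0.3 -3.2] gap 0.125 p [ 0.5862 -0.3265  0.2673]
```

Request:
jog_arm(series=[{"jaw": 0.0, "slide": [0.15, 0, 0], "turn": [0, 0, 0]}, {"jaw": 0.0, "slide": [0, 0, 0], "turn": [0, 0, 0]}])

```text
time_s: 10.6
ee_pos: [0.5864, -0.3266, 0.2667]
eef_rot: [0.46, 0.537, -0.46, 0.538]
ft_force: [-0.4, 2.0, 3.6]
finger_gap: 0.127
```

Request:
jog_arm(series=[{"jaw": 0.3, "slide": [0, 0, 0], "turn": [0, 0, 0]}, {"jaw": 0.3, "slide": [0, 0, 0], "turn": [0, 0, 0]}, {"jaw": 0.3, "slide": [0, 0, 0], "turn": [0, 0, 0]}, {"jaw": 0.3, "slide": [0, 0, 0], "turn": [0, 0, 0]}, {"jaw": 0.3, "slide": [-1.5, 0, 0], "turn": [0, 0, 0]}, {"jaw": 0.3, "slide": [-3, 0, 0], "turn": [0, 0, 0]}, {"jaw": 0.3, "slide": [-3, 0, 0], "turn": [0, 0, 0]}, {"jaw": 0.3, "slide": [-3, 0, 0], "turn": [0, 0, 0]}, {"jaw": 0.3, "slide": [-2, 0, 0], "turn": [0, 0, 0]}, {"jaw": 0.3, "slide": [0, 0, 0], "turn": [0, 0, 0]}])

```text
time_s: 11.43
ee_pos: [0.5865, -0.3267, 0.3958]
eef_rot: [0.46, 0.535, -0.459, 0.54]
ft_force: [0.4, 0.2, 0.6]
finger_gap: 0.299
```

```bash
python3 -c "
from h import *
plan(.6348,-.0496,.32,-26);wsave('w6.png')"
```

```text
t 11.43 yaw -81.13 turn_x -0.9622 (deg ccw 55.1; half-turn alt turn 2.1794) slide [ 7.58 27.02 -7.81] q6 0.84 q1 -0.58 tilt [ 0.0062 -0.0041  0.    ] F [0.4 0.2 0.6] gap 0.299 p [ 0.5865 -0.3267  0.3958]
```

View pics/w6.png

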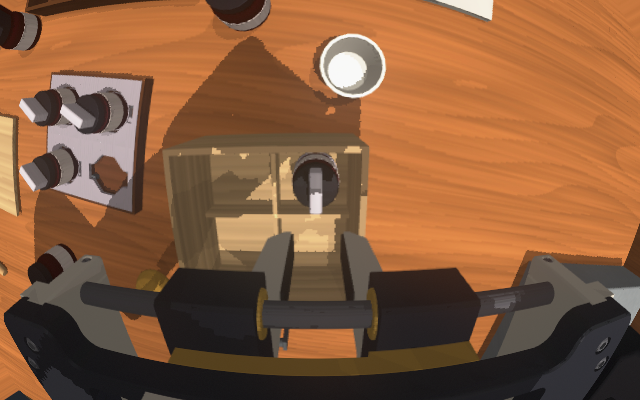

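Jar stands upright in its cell at pixel (316,180). Next is the stand's +x -y jar.

Request:
jog_arm(series=[{"jaw": 0.4, "slide": [0, 0, 0], "turn": [-0.12, 0, 0]}, {"jaw": 0.4, "slide": [0, 0, 0], "turn": [-0.12, 0, 0]}, {"jaw": 0.4, "slide": [0, 0, 0], "turn": [-0.12, 0, 0]}, {"jaw": 0.4, "slide": [0, 0, 0], "turn": [-0.12, 0, 0]}, {"jaw": 0.4, "slide": [0, 0, 0], "turn": [-0.12, 0, 0]}, {"jaw": 0.4, "slide": [0, 0, 0], "turn": [-0.12, 0, 0]}, {"jaw": 0.4, "slide": [0, 0, 0], "turn": [-0.12, 0, 0]}, {"jaw": 0.4, "slide": [0, 0, 0], "turn": [-0.12, 0, 0]}, {"jaw": 0.4, "slide": [0, 3.4, -1.0], "turn": [0, 0, 0]}, {"jaw": 0.4, "slide": [0, 3.4, -1.0], "turn": [0, 0, 0]}, {"jaw": 0.4, "slide": [0, 3.4, -1.0], "turn": [0, 0, 0]}, {"jaw": 0.4, "slide": [0, 3.4, -1.0], "turn": [0, 0, 0]}, {"jaw": 0.4, "slide": [0, 3.4, -1.0], "turn": [0, 0, 0]}, {"jaw": 0.4, "slide": [0, 3.4, -1.0], "turn": [0, 0, 0]}, {"jaw": 0.4, "slide": [0, 3.4, -1.0], "turn": [0, 0, 0]}, {"jaw": 0.4, "slide": [0, 3.2, -0.8], "turn": [0, 0, 0]}, {"jaw": 0.4, "slide": [2.5, 0, 0], "turn": [0, 0, 0]}, {"jaw": 0.4, "slide": [2.5, 0, 0], "turn": [0, 0, 0]}, {"jaw": 0.4, "slide": [2, 0, 0], "turn": [0, 0, 0]}, {"jaw": 0.4, "slide": [0, 0, 0], "turn": [0, 0, 0]}])

```text
time_s: 13.15
ee_pos: [0.6337, -0.0493, 0.3151]
eef_rot: [0.159, 0.692, -0.16, 0.686]
ft_force: [-0.3, 0.2, -0.6]
finger_gap: 0.396
```

```bash
python3 -c "
from h import *
save('side','s6.png');plan(.6348,-.0496,.269,-26);wsave('w7.png');plan(.6348,-.0496,.269,-26)"; python3 m3.py w7
```

```text
t 13.2 yaw -26.12 turn_x -0.0022 (deg ccw 0.1; half-turn alt turn 3.1394) slide [4.88 0.02 0.04] q6 0.3 q1 -0.15 tilt [-0.0056  0.0008  0.    ] F [ 0.9 -0.2 -0.1] gap 0.398 p [ 0.6343 -0.0496  0.3178]
t 13.25 yaw -26.13 turn_x -0.0022 (deg ccw 0.1; half-turn alt turn 3.1394) slide [ 5.08  0.01 -0.01] q6 0.3 q1 -0.15 tilt [-0.0023  0.0003  0.    ] F [ 0.1  0.7 -0.3] gap 0.395 p [ 0.6349 -0.0497  0.3198]
(0.552, 0.0426) [0.5575 0.0457] 1473 ang 53.94620055999408 rect ((554.7523803710938, 46.22597122192383), (40.09773254394531, 13.419941902160645), 53.75885772705078) 0.1075
(0.639, 0.0364) [0.6431 0.0404] 1407 ang 57.43004984990359 rect ((642.2665405273438, 40.847320556640625), (39.9958610534668, 12.558707237243652), 57.78837966918945) 0.1078
(0.634, -0.0503) [ 0.6383 -0.0437] 1123 ang 63.89093052391366 rect ((637.2295532226562, -46.30082702636719), (40.08314514160156, 12.342162132263184), 64.21243286132812) 0.1077
```

View pics/w7.png

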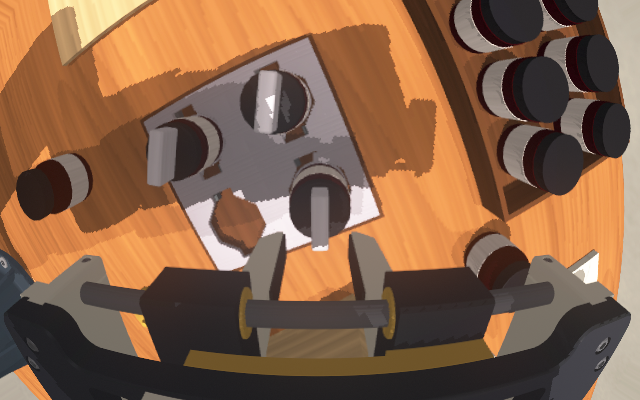

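Request:
jog_arm(series=[{"jaw": 0.4, "slide": [2, 0, 0], "turn": [0, 0, 0]}, {"jaw": 0.4, "slide": [2, 0, 0], "turn": [0, 0, 0]}, {"jaw": 0.4, "slide": [1, 0, 0], "turn": [0, 0, 0]}, {"jaw": 0.4, "slide": [0, 0, 0], "turn": [0, 0, 0]}, {"jaw": 0.4, "slide": [0, 0, 0], "turn": [0, 0, 0]}, {"jaw": 0.0, "slide": [0, 0, 0], "turn": [0, 0, 0]}, {"jaw": 0.0, "slide": [0, 0, 0], "turn": [0, 0, 0]}, {"jaw": 0.0, "slide": [0, 0, 0], "turn": [0, 0, 0]}, {"jaw": 0.0, "slide": [0, 0, 0], "turn": [0, 0, 0]}, {"jaw": 0.0, "slide": [0, 0, 0], "turn": [0, 0, 0]}, {"jaw": 0.0, "slide": [0, 0, 0], "turn": [0, 0, 0]}])

```text
time_s: 14.17
ee_pos: [0.6351, -0.0497, 0.2713]
eef_rot: [0.16, 0.689, -0.16, 0.689]
ft_force: [-0.4, 0.8, 3.3]
finger_gap: 0.126
```

Request:
jog_arm(series=[{"jaw": 0.0, "slide": [0, 0, 0], "turn": [-0.06, 0, 0]}, {"jaw": 0.0, "slide": [0, 0, 0], "turn": [-0.08, 0, 0]}, {"jaw": 0.0, "slide": [0, 0, 0], "turn": [-0.08, 0, 0]}, {"jaw": 0.0, "slide": [0, 0, 0], "turn": [-0.08, 0, 0]}, {"jaw": 0.0, "slide": [0, 0, 0], "turn": [-0.06, 0, 0]}, {"jaw": 0.0, "slide": [0, 0, 0], "turn": [-0.05, 0, 0]}, {"jaw": 0.0, "slide": [0, 0, 0], "turn": [-0.04, 0, 0]}, {"jaw": 0.0, "slide": [0, 0, 0], "turn": [-0.04, 0, 0]}, {"jaw": 0.0, "slide": [0, 0, 0], "turn": [0, 0, 0]}])

```text
time_s: 14.92
ee_pos: [0.6354, -0.0497, 0.2713]
eef_rot: [-0.012, 0.706, 0.012, 0.708]
ft_force: [2.6, 0.9, 2.4]
finger_gap: 0.126
```

```bash
python3 -c "
from h import *
plan(.6348,-.0496,.269,-3.5); print(manip.get_obs()['wrist_torque'])"
```

```text
t 14.92 yaw 2.0 turn_x 0.0959 (deg ccw -5.5; half-turn alt turn -3.0457) slide [ 0.23  0.   -0.06] q6 -0.19 q1 -0.15 tilt [0.0021 0.0002 0.    ] F [2.6 0.9 2.4] gap 0.126 p [ 0.6354 -0.0497  0.2713]
[ 0.08457091 -0.39501957 -0.58779313]
```

Same stop (-0.59 N·m). Easing off and lifting.

Request:
jog_arm(series=[{"jaw": 0.0, "slide": [0, 0, 0], "turn": [0.05, 0, 0]}, {"jaw": 0.0, "slide": [-0.4, 0, 0], "turn": [0, 0, 0]}, {"jaw": 0.0, "slide": [-0.5, 0, 0], "turn": [0, 0, 0]}, {"jaw": 0.0, "slide": [-1, 0, 0], "turn": [0, 0, 0]}, {"jaw": 0.0, "slide": [-2, 0, 0], "turn": [0, 0, 0]}, {"jaw": 0.0, "slide": [-3, 0, 0], "turn": [0, 0, 0]}, {"jaw": 0.0, "slide": [-3, 0, 0], "turn": [0, 0, 0]}, {"jaw": 0.0, "slide": [-3, 0, 0], "turn": [0, 0, 0]}, {"jaw": 0.0, "slide": [-1, 0, 0], "turn": [0, 0, 0]}, {"jaw": 0.0, "slide": [0, 0, 0], "turn": [0, 0, 0]}])

```text
time_s: 15.75
ee_pos: [0.635, -0.0497, 0.4126]
eef_rot: [0.005, 0.706, -0.006, 0.708]
ft_force: [0.3, -0.9, -3.8]
finger_gap: 0.128
```

Request:
jog_arm(series=[{"jaw": 0.0, "slide": [0, 0, 0], "turn": [0.08, 0, 0]}, {"jaw": 0.0, "slide": [0, 0, 0], "turn": [0.12, 0, 0]}, {"jaw": 0.0, "slide": [0, 0, 0], "turn": [0.12, 0, 0]}, {"jaw": 0.0, "slide": [0, 0, 0], "turn": [0.12, 0, 0]}, {"jaw": 0.0, "slide": [0, 0, 0], "turn": [0.12, 0, 0]}, {"jaw": 0.0, "slide": [0, 0, 0], "turn": [0.12, 0, 0]}, {"jaw": 0.0, "slide": [0, 0, 0], "turn": [0.12, 0, 0]}, {"jaw": 0.0, "slide": [0, 0, 0], "turn": [0.12, 0, 0]}, {"jaw": 0.0, "slide": [0, 0, 0], "turn": [0.12, 0, 0]}, {"jaw": 0.0, "slide": [0, 0, 0], "turn": [0.12, 0, 0]}, {"jaw": 0.0, "slide": [0, 0, 0], "turn": [0.12, 0, 0]}, {"jaw": 0.0, "slide": [0, 0, 0], "turn": [0.12, 0, 0]}, {"jaw": 0.0, "slide": [0, 0, 0], "turn": [0, 0, 0]}])

```text
time_s: 16.83
ee_pos: [0.6347, -0.0497, 0.4073]
eef_rot: [0.46, 0.537, -0.462, 0.535]
ft_force: [-0.1, 0.5, -2.7]
finger_gap: 0.126
```

```bash
python3 -c "
from h import *
plan(.5721,-.2382,.2693,-81.2)"
```

```text
t 16.83 yaw -81.43 turn_x -0.0041 (deg ccw 0.2; half-turn alt turn 3.1375) slide [13.8  -9.07 17.67] q6 1.27 q1 -0.15 tilt [-0.0039  0.0005  0.    ] F [-0.1  0.5 -2.7] gap 0.126 p [ 0.6347 -0.0497  0.4073]
```

Request:
jog_arm(series=[{"jaw": 0.0, "slide": [0, -0.6, 1.2], "turn": [0, 0, 0]}, {"jaw": 0.0, "slide": [0, -1.3, 2.5], "turn": [0, 0, 0]}, {"jaw": 0.0, "slide": [0, -1.5, 3], "turn": [0, 0, 0]}, {"jaw": 0.0, "slide": [0, -1.5, 3], "turn": [0, 0, 0]}, {"jaw": 0.0, "slide": [0, -1.5, 3], "turn": [0, 0, 0]}, {"jaw": 0.0, "slide": [0, -1.4, 2.5], "turn": [0, 0, 0]}, {"jaw": 0.0, "slide": [0, -1.2, 2.4], "turn": [0, 0, 0]}, {"jaw": 0.0, "slide": [0, 0, 0], "turn": [0, 0, 0]}, {"jaw": 0.0, "slide": [0, 0, 0], "turn": [0, 0, 0]}, {"jaw": 0.0, "slide": [2, 0, 0], "turn": [0, 0, 0]}, {"jaw": 0.0, "slide": [3, 0, 0], "turn": [0, 0, 0]}, {"jaw": 0.0, "slide": [2, 0, 0], "turn": [0, 0, 0]}, {"jaw": 0.0, "slide": [0, 0, 0], "turn": [0, 0, 0]}, {"jaw": 0.0, "slide": [0, 0, 0], "turn": [0, 0, 0]}])

```text
time_s: 18.0
ee_pos: [0.5733, -0.2368, 0.3391]
eef_rot: [0.459, 0.539, -0.459, 0.537]
ft_force: [0.4, 0.6, -2.8]
finger_gap: 0.129
```

```bash
python3 -c "
from h import *
plan(.5721,-.2382,.2693,-81.2);wsave('w8.png')"
```

```text
t 18.0 yaw -80.99 turn_x 0.0037 (deg ccw -0.2; half-turn alt turn -3.1379) slide [ 6.98 -0.14  0.12] q6 0.95 q1 -0.47 tilt [-0.002   0.0011  0.    ] F [ 0.4  0.6 -2.8] gap 0.129 p [ 0.5733 -0.2368  0.3391]
```

View pics/w8.png

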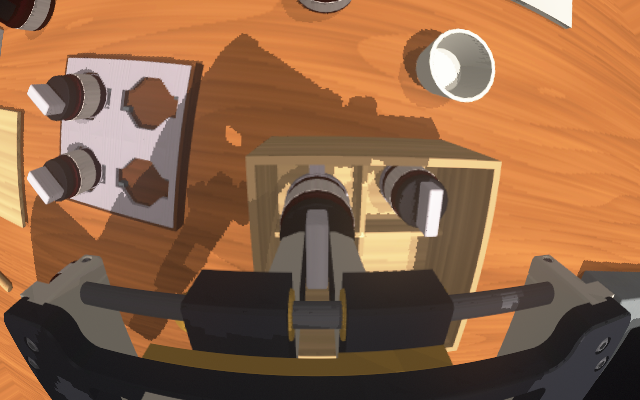

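The jar is over its empty cell, beside the first one. Lowering.

Request:
jog_arm(series=[{"jaw": 0.0, "slide": [1.5, -0.1, 0.1], "turn": [0, 0, 0]}, {"jaw": 0.0, "slide": [2, 0, 0], "turn": [0, 0, 0]}, {"jaw": 0.0, "slide": [1.5, 0, 0], "turn": [0, 0, 0]}, {"jaw": 0.0, "slide": [1, 0, 0], "turn": [0, 0, 0]}, {"jaw": 0.0, "slide": [0.5, 0, 0], "turn": [0, 0, 0]}, {"jaw": 0.0, "slide": [0.3, 0, 0], "turn": [0, 0, 0]}, {"jaw": 0.0, "slide": [0, 0, 0], "turn": [0, 0, 0]}, {"jaw": 0.0, "slide": [0, 0, 0], "turn": [0, 0, 0]}])

```text
time_s: 18.72
ee_pos: [0.5727, -0.2387, 0.2727]
eef_rot: [0.46, 0.537, -0.46, 0.538]
ft_force: [-0.6, 0.4, -2.7]
finger_gap: 0.126
```

Request:
jog_arm(series=[{"jaw": 0.0, "slide": [0.25, 0, 0], "turn": [0, 0, 0]}, {"jaw": 0.0, "slide": [0.2, 0, 0], "turn": [0, 0, 0]}, {"jaw": 0.0, "slide": [0, 0, 0], "turn": [0, 0, 0]}, {"jaw": 0.0, "slide": [0, 0, 0], "turn": [0, 0, 0]}])

```text
time_s: 19.05
ee_pos: [0.5728, -0.2388, 0.2692]
eef_rot: [0.46, 0.536, -0.46, 0.538]
ft_force: [-3.9, 1.8, 11.0]
finger_gap: 0.128
```

Request:
jog_arm(series=[{"jaw": 0.3, "slide": [-0.1, 0, 0], "turn": [0, 0, 0]}, {"jaw": 0.3, "slide": [0, 0, 0], "turn": [0, 0, 0]}, {"jaw": 0.3, "slide": [0, 0, 0], "turn": [0, 0, 0]}, {"jaw": 0.3, "slide": [0, 0, 0], "turn": [0, 0, 0]}, {"jaw": 0.3, "slide": [-1.5, 0, 0], "turn": [0, 0, 0]}, {"jaw": 0.3, "slide": [-3, 0, 0], "turn": [0, 0, 0]}, {"jaw": 0.3, "slide": [-3, 0, 0], "turn": [0, 0, 0]}, {"jaw": 0.3, "slide": [-3, 0, 0], "turn": [0, 0, 0]}, {"jaw": 0.3, "slide": [-2, 0, 0], "turn": [0, 0, 0]}, {"jaw": 0.3, "slide": [0, 0, 0], "turn": [0, 0, 0]}])

```text
time_s: 19.88
ee_pos: [0.5729, -0.2389, 0.3979]
eef_rot: [0.46, 0.535, -0.459, 0.54]
ft_force: [0.4, -0.0, 0.8]
finger_gap: 0.303
```

```bash
python3 -c "
from h import *
plan(.640,.0382,.32,-32.7);wsave('w9.png')"
```

```text
t 19.88 yaw -81.13 turn_x -0.8453 (deg ccw 48.4; half-turn alt turn 2.2963) slide [ 7.79 26.94 -9.32] q6 0.95 q1 -0.47 tilt [ 0.0063 -0.0032  0.    ] F [ 0.4 -0.   0.8] gap 0.303 p [ 0.5729 -0.2389  0.3979]
```

View pics/w9.png

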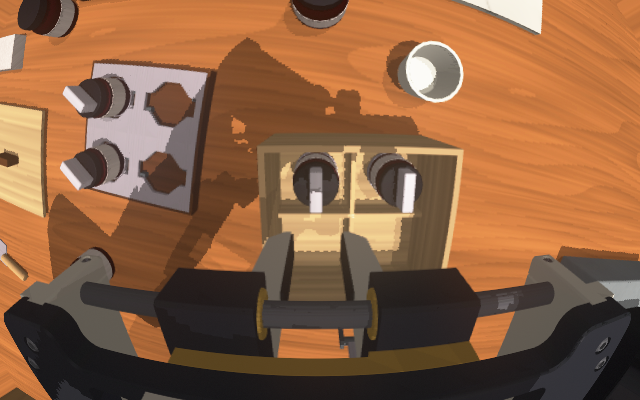

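Two jars stand upright, at pixels (317,180) and (398,182). On to the third.

Request:
jog_arm(series=[{"jaw": 0.4, "slide": [0, 0, 0], "turn": [-0.12, 0, 0]}, {"jaw": 0.4, "slide": [0, 0, 0], "turn": [-0.12, 0, 0]}, {"jaw": 0.4, "slide": [0, 0, 0], "turn": [-0.12, 0, 0]}, {"jaw": 0.4, "slide": [0, 0, 0], "turn": [-0.12, 0, 0]}, {"jaw": 0.4, "slide": [0, 0, 0], "turn": [-0.12, 0, 0]}, {"jaw": 0.4, "slide": [0, 0, 0], "turn": [-0.12, 0, 0]}, {"jaw": 0.4, "slide": [0, 0, 0], "turn": [-0.125, 0, 0]}, {"jaw": 0.4, "slide": [0, 3.4, -1.2], "turn": [0, 0, 0]}, {"jaw": 0.4, "slide": [0, 3.4, -1.2], "turn": [0, 0, 0]}, {"jaw": 0.4, "slide": [0, 3.4, -1.2], "turn": [0, 0, 0]}, {"jaw": 0.4, "slide": [0, 3.4, -1.2], "turn": [0, 0, 0]}, {"jaw": 0.4, "slide": [0, 3.4, -1.2], "turn": [0, 0, 0]}, {"jaw": 0.4, "slide": [0, 3.4, -1.2], "turn": [0, 0, 0]}, {"jaw": 0.4, "slide": [0, 3.4, -1.2], "turn": [0, 0, 0]}, {"jaw": 0.4, "slide": [0, 3.1, -0.9], "turn": [0, 0, 0]}, {"jaw": 0.4, "slide": [2.5, 0, 0], "turn": [0, 0, 0]}, {"jaw": 0.4, "slide": [2.5, 0, 0], "turn": [0, 0, 0]}, {"jaw": 0.4, "slide": [2.5, 0, 0], "turn": [0, 0, 0]}, {"jaw": 0.4, "slide": [0, 0, 0], "turn": [0, 0, 0]}, {"jaw": 0.4, "slide": [0, 0, 0], "turn": [0, 0, 0]}])

```text
time_s: 21.6
ee_pos: [0.6392, 0.038, 0.3165]
eef_rot: [0.199, 0.68, -0.2, 0.677]
ft_force: [-0.2, 0.3, 0.2]
finger_gap: 0.399
```

```bash
python3 -c "
from h import *
wsave('w10.png');plan(.640,.0382,.27,-32.7)"; python3 m3.py w10
```

```text
t 21.65 yaw -32.73 turn_x -0.0005 (deg ccw 0.0; half-turn alt turn 3.1411) slide [4.82 0.05 0.01] q6 0.56 q1 -0.01 tilt [-0.0008  0.      0.    ] F [0.8 0.1 0.5] gap 0.398 p [0.6397 0.0379 0.3182]
(0.552, 0.0426) [0.5642 0.0562] 616 ang 69.59544720543353 rect ((559.011474609375, 52.02643585205078), (27.295257568359375, 12.325167655944824), 53.52530288696289) 0.1074
(0.639, 0.0364) [0.6438 0.044 ] 1113 ang 57.479484873370744 rect ((642.1926879882812, 41.55024337768555), (40.161949157714844, 11.833340644836426), 57.42274856567383) 0.1076
```

View pics/w10.png

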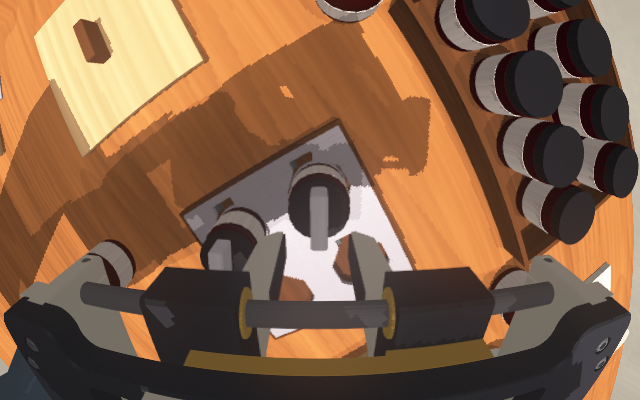

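Request:
jog_arm(series=[{"jaw": 0.4, "slide": [2, 0, 0], "turn": [0, 0, 0]}, {"jaw": 0.4, "slide": [2, 0, 0], "turn": [0, 0, 0]}, {"jaw": 0.4, "slide": [1, 0, 0], "turn": [0, 0, 0]}, {"jaw": 0.4, "slide": [0, 0, 0], "turn": [0, 0, 0]}, {"jaw": 0.4, "slide": [0, 0, 0], "turn": [0, 0, 0]}, {"jaw": 0.0, "slide": [0, 0, 0], "turn": [0, 0, 0]}, {"jaw": 0.0, "slide": [0, 0, 0], "turn": [0, 0, 0]}, {"jaw": 0.0, "slide": [0, 0, 0], "turn": [0, 0, 0]}, {"jaw": 0.0, "slide": [0, 0, 0], "turn": [0, 0, 0]}, {"jaw": 0.0, "slide": [0, 0, 0], "turn": [0, 0, 0]}, {"jaw": 0.0, "slide": [0, 0, 0], "turn": [0, 0, 0]}])

```text
time_s: 22.57
ee_pos: [0.6396, 0.038, 0.2687]
eef_rot: [0.199, 0.678, -0.199, 0.679]
ft_force: [0.3, -0.5, 3.7]
finger_gap: 0.126
```

Request:
jog_arm(series=[{"jaw": 0.0, "slide": [0, 0, 0], "turn": [-0.06, 0, 0]}, {"jaw": 0.0, "slide": [0, 0, 0], "turn": [-0.08, 0, 0]}, {"jaw": 0.0, "slide": [0, 0, 0], "turn": [-0.1, 0, 0]}, {"jaw": 0.0, "slide": [0, 0, 0], "turn": [-0.1, 0, 0]}, {"jaw": 0.0, "slide": [0, 0, 0], "turn": [-0.08, 0, 0]}, {"jaw": 0.0, "slide": [0, 0, 0], "turn": [-0.06, 0, 0]}, {"jaw": 0.0, "slide": [0, 0, 0], "turn": [-0.05, 0, 0]}, {"jaw": 0.0, "slide": [0, 0, 0], "turn": [-0.04, 0, 0]}, {"jaw": 0.0, "slide": [0, 0, 0], "turn": [-0.04, 0, 0]}, {"jaw": 0.0, "slide": [0, 0, 0], "turn": [0, 0, 0]}])

```text
time_s: 23.4
ee_pos: [0.6401, 0.0381, 0.2689]
eef_rot: [-0.014, 0.706, 0.014, 0.708]
ft_force: [3.7, 2.2, 2.2]
finger_gap: 0.127
```

```bash
python3 -c "
from h import *
plan(.640,.0382,.27,-3.5); print(manip.get_obs()['wrist_torque'])"
```

```text
t 23.4 yaw 2.28 turn_x 0.1009 (deg ccw -5.8; half-turn alt turn -3.0407) slide [-0.11  0.01 -0.01] q6 -0.05 q1 -0.01 tilt [0.0028 0.0006 0.    ] F [3.7 2.2 2.2] gap 0.127 p [0.6401 0.0381 0.2689]
[ 0.27447225 -0.78990182 -0.56004297]
```

Request:
jog_arm(series=[{"jaw": 0.0, "slide": [0, 0, 0], "turn": [0.055, 0, 0]}, {"jaw": 0.0, "slide": [-0.4, 0, 0], "turn": [0, 0, 0]}, {"jaw": 0.0, "slide": [-0.5, 0, 0], "turn": [0, 0, 0]}, {"jaw": 0.0, "slide": [-1, 0, 0], "turn": [0, 0, 0]}, {"jaw": 0.0, "slide": [-2, 0, 0], "turn": [0, 0, 0]}, {"jaw": 0.0, "slide": [-3, 0, 0], "turn": [0, 0, 0]}, {"jaw": 0.0, "slide": [-3, 0, 0], "turn": [0, 0, 0]}, {"jaw": 0.0, "slide": [-3, 0, 0], "turn": [0, 0, 0]}, {"jaw": 0.0, "slide": [-1.5, 0, 0], "turn": [0, 0, 0]}, {"jaw": 0.0, "slide": [0, 0, 0], "turn": [0, 0, 0]}])

```text
time_s: 24.23
ee_pos: [0.6395, 0.038, 0.4165]
eef_rot: [0.005, 0.705, -0.006, 0.709]
ft_force: [0.7, -0.5, -2.8]
finger_gap: 0.124
```

Request:
jog_arm(series=[{"jaw": 0.0, "slide": [0, 0, 0], "turn": [0.08, 0, 0]}, {"jaw": 0.0, "slide": [0, 0, 0], "turn": [0.12, 0, 0]}, {"jaw": 0.0, "slide": [0, 0, 0], "turn": [0.12, 0, 0]}, {"jaw": 0.0, "slide": [0, 0, 0], "turn": [0.12, 0, 0]}, {"jaw": 0.0, "slide": [0, 0, 0], "turn": [0.12, 0, 0]}, {"jaw": 0.0, "slide": [0, 0, 0], "turn": [0.12, 0, 0]}, {"jaw": 0.0, "slide": [0, 0, 0], "turn": [0.12, 0, 0]}, {"jaw": 0.0, "slide": [0, 0, 0], "turn": [0.12, 0, 0]}, {"jaw": 0.0, "slide": [0, 0, 0], "turn": [0.12, 0, 0]}, {"jaw": 0.0, "slide": [0, 0, 0], "turn": [0.12, 0, 0]}, {"jaw": 0.0, "slide": [0, 0, 0], "turn": [0.12, 0, 0]}, {"jaw": 0.0, "slide": [0, 0, 0], "turn": [0.12, 0, 0]}, {"jaw": 0.0, "slide": [0, 0, 0], "turn": [0, 0, 0]}])

```text
time_s: 25.32
ee_pos: [0.6391, 0.0379, 0.4107]
eef_rot: [0.46, 0.537, -0.462, 0.535]
ft_force: [0.4, 0.5, -3.0]
finger_gap: 0.126
```

```bash
python3 -c "
from h import *
plan(.4985,-.3386,.2668,-81.2)"
```

```text
t 25.32 yaw -81.43 turn_x -0.004 (deg ccw 0.2; half-turn alt turn 3.1376) slide [ 14.39 -19.66  35.06] q6 1.41 q1 -0.01 tilt [-0.0032 -0.0001  0.    ] F [ 0.4  0.5 -3. ] gap 0.126 p [0.6391 0.0379 0.4107]
```

Request:
jog_arm(series=[{"jaw": 0.0, "slide": [0, -0.9, 1.6], "turn": [0, 0, 0]}, {"jaw": 0.0, "slide": [0, -1.7, 3.0], "turn": [0, 0, 0]}, {"jaw": 0.0, "slide": [0, -1.7, 3.0], "turn": [0, 0, 0]}, {"jaw": 0.0, "slide": [0, -1.7, 3.0], "turn": [0, 0, 0]}, {"jaw": 0.0, "slide": [0, -1.7, 3.0], "turn": [0, 0, 0]}, {"jaw": 0.0, "slide": [0, -1.7, 3.0], "turn": [0, 0, 0]}, {"jaw": 0.0, "slide": [0, -1.7, 3.0], "turn": [0, 0, 0]}, {"jaw": 0.0, "slide": [0, -1.7, 3.0], "turn": [0, 0, 0]}, {"jaw": 0.0, "slide": [0, -1.7, 3.0], "turn": [0, 0, 0]}, {"jaw": 0.0, "slide": [0, -1.7, 3.0], "turn": [0, 0, 0]}, {"jaw": 0.0, "slide": [0, -1.6, 3.0], "turn": [0, 0, 0]}, {"jaw": 0.0, "slide": [0, -1.2, 2.2], "turn": [0, 0, 0]}, {"jaw": 0.0, "slide": [0, -0.6, 1.2], "turn": [0, 0, 0]}, {"jaw": 0.0, "slide": [0, 0, 0], "turn": [0, 0, 0]}, {"jaw": 0.0, "slide": [0, 0, 0], "turn": [0, 0, 0]}, {"jaw": 0.0, "slide": [1.5, 0, 0], "turn": [0, 0, 0]}, {"jaw": 0.0, "slide": [3, 0, 0], "turn": [0, 0, 0]}, {"jaw": 0.0, "slide": [2, 0, 0], "turn": [0, 0, 0]}, {"jaw": 0.0, "slide": [0, 0, 0], "turn": [0, 0, 0]}, {"jaw": 0.0, "slide": [0, 0, 0], "turn": [0, 0, 0]}])

```text
time_s: 26.98
ee_pos: [0.5003, -0.3369, 0.3469]
eef_rot: [0.459, 0.538, -0.459, 0.537]
ft_force: [-0.2, -0.1, -3.1]
finger_gap: 0.13
```

```bash
python3 -c "
from h import *
wsave('w11.png');plan(.4985,-.3386,.2668,-81.2)"
```

```text
t 27.03 yaw -81.02 turn_x 0.0031 (deg ccw -0.2; half-turn alt turn -3.1385) slide [ 8.14 -0.22  0.1 ] q6 0.74 q1 -0.67 tilt [ 0.0005 -0.0002  0.    ] F [-0.6 -0.3 -2.3] gap 0.125 p [ 0.5005 -0.3373  0.3482]
```

View pics/w11.png

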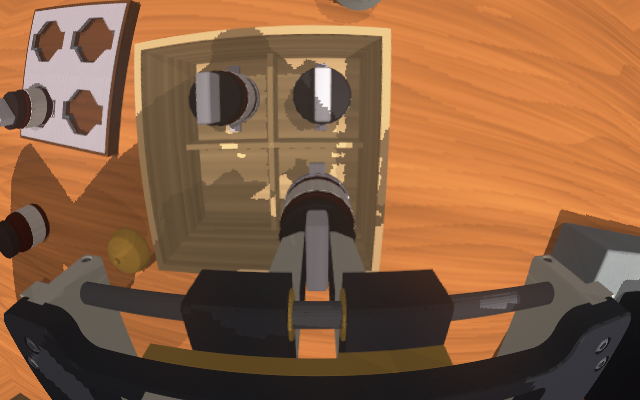

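Request:
jog_arm(series=[{"jaw": 0.0, "slide": [1.5, -0.2, 0.1], "turn": [0, 0, 0]}, {"jaw": 0.0, "slide": [2, 0, 0], "turn": [0, 0, 0]}, {"jaw": 0.0, "slide": [2, 0, 0], "turn": [0, 0, 0]}, {"jaw": 0.0, "slide": [1, 0, 0], "turn": [0, 0, 0]}, {"jaw": 0.0, "slide": [0.6, 0, 0], "turn": [0, 0, 0]}, {"jaw": 0.0, "slide": [0.4, 0, 0], "turn": [0, 0, 0]}, {"jaw": 0.0, "slide": [0.2, 0, 0], "turn": [0, 0, 0]}, {"jaw": 0.0, "slide": [0, 0, 0], "turn": [0, 0, 0]}, {"jaw": 0.0, "slide": [0, 0, 0], "turn": [0, 0, 0]}])

```text
time_s: 27.78
ee_pos: [0.4982, -0.3395, 0.2711]
eef_rot: [0.46, 0.537, -0.46, 0.538]
ft_force: [-0.9, -0.7, -2.4]
finger_gap: 0.125
```

Request:
jog_arm(series=[{"jaw": 0.0, "slide": [0.25, 0, 0], "turn": [0, 0, 0]}, {"jaw": 0.0, "slide": [0.2, 0, 0], "turn": [0, 0, 0]}, {"jaw": 0.0, "slide": [0, 0, 0], "turn": [0, 0, 0]}, {"jaw": 0.0, "slide": [0, 0, 0], "turn": [0, 0, 0]}])

```text
time_s: 28.12
ee_pos: [0.4983, -0.3396, 0.2666]
eef_rot: [0.46, 0.536, -0.46, 0.538]
ft_force: [0.4, -0.9, 5.0]
finger_gap: 0.127
```

Request:
jog_arm(series=[{"jaw": 0.3, "slide": [-0.1, 0, 0], "turn": [0, 0, 0]}, {"jaw": 0.3, "slide": [0, 0, 0], "turn": [0, 0, 0]}, {"jaw": 0.3, "slide": [0, 0, 0], "turn": [0, 0, 0]}, {"jaw": 0.3, "slide": [0, 0, 0], "turn": [0, 0, 0]}, {"jaw": 0.3, "slide": [-1.5, 0, 0], "turn": [0, 0, 0]}, {"jaw": 0.3, "slide": [-3, 0, 0], "turn": [0, 0, 0]}, {"jaw": 0.3, "slide": [-3, 0, 0], "turn": [0, 0, 0]}, {"jaw": 0.3, "slide": [-3, 0, 0], "turn": [0, 0, 0]}, {"jaw": 0.3, "slide": [-2, 0, 0], "turn": [0, 0, 0]}, {"jaw": 0.3, "slide": [0, 0, 0], "turn": [0, 0, 0]}])

```text
time_s: 28.95
ee_pos: [0.4984, -0.3396, 0.3962]
eef_rot: [0.46, 0.535, -0.46, 0.54]
ft_force: [1.0, 0.3, 0.9]
finger_gap: 0.298
```

```bash
python3 -c "
from h import *
plan(.5522,.0434,.32,-36.3);wsave('w12.png')"
```

```text
t 28.95 yaw -81.13 turn_x -0.7824 (deg ccw 44.8; half-turn alt turn 2.3592) slide [  7.62  34.05 -18.34] q6 0.74 q1 -0.68 tilt [ 0.0053 -0.0042  0.    ] F [1.  0.3 0.9] gap 0.298 p [ 0.4984 -0.3396  0.3962]
```

View pics/w12.png

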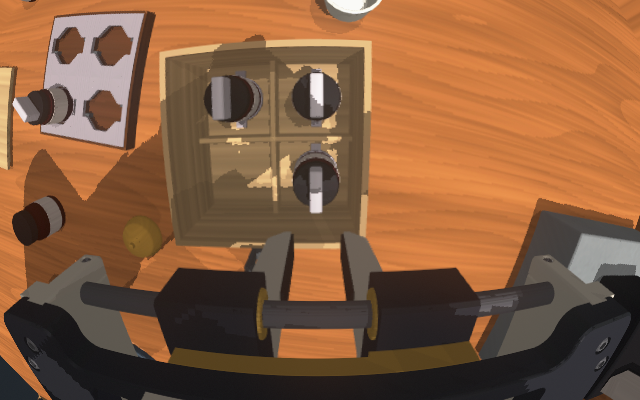

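Three jars stand upright in the crate. Fetching the fourth.

Request:
jog_arm(series=[{"jaw": 0.4, "slide": [0, 0, 0], "turn": [-0.12, 0, 0]}, {"jaw": 0.4, "slide": [0, 0, 0], "turn": [-0.12, 0, 0]}, {"jaw": 0.4, "slide": [0, 0, 0], "turn": [-0.12, 0, 0]}, {"jaw": 0.4, "slide": [0, 0, 0], "turn": [-0.12, 0, 0]}, {"jaw": 0.4, "slide": [0, 0, 0], "turn": [-0.12, 0, 0]}, {"jaw": 0.4, "slide": [0, 0, 0], "turn": [-0.12, 0, 0]}, {"jaw": 0.4, "slide": [0, 0, 0], "turn": [-0.06, 0, 0]}, {"jaw": 0.4, "slide": [0, 3.1, -1.7], "turn": [0, 0, 0]}, {"jaw": 0.4, "slide": [0, 3.1, -1.7], "turn": [0, 0, 0]}, {"jaw": 0.4, "slide": [0, 3.1, -1.7], "turn": [0, 0, 0]}, {"jaw": 0.4, "slide": [0, 3.1, -1.7], "turn": [0, 0, 0]}, {"jaw": 0.4, "slide": [0, 3.1, -1.7], "turn": [0, 0, 0]}, {"jaw": 0.4, "slide": [0, 3.1, -1.7], "turn": [0, 0, 0]}, {"jaw": 0.4, "slide": [0, 3.1, -1.7], "turn": [0, 0, 0]}, {"jaw": 0.4, "slide": [0, 3.1, -1.7], "turn": [0, 0, 0]}, {"jaw": 0.4, "slide": [0, 3.1, -1.7], "turn": [0, 0, 0]}, {"jaw": 0.4, "slide": [0, 3.1, -1.5], "turn": [0, 0, 0]}, {"jaw": 0.4, "slide": [0, 3.0, -1.5], "turn": [0, 0, 0]}, {"jaw": 0.4, "slide": [0, 0, 0], "turn": [0, 0, 0]}])

```text
time_s: 30.58
ee_pos: [0.5528, 0.0473, 0.3901]
eef_rot: [0.22, 0.673, -0.22, 0.671]
ft_force: [-0.6, -0.1, -0.0]
finger_gap: 0.398
```

Request:
jog_arm(series=[{"jaw": 0.4, "slide": [2.5, 0, 0], "turn": [0, 0, 0]}, {"jaw": 0.4, "slide": [2.5, 0, 0], "turn": [0, 0, 0]}, {"jaw": 0.4, "slide": [2.5, 0, 0], "turn": [0, 0, 0]}, {"jaw": 0.4, "slide": [0, 0, 0], "turn": [0, 0, 0]}, {"jaw": 0.4, "slide": [0, 0, 0], "turn": [0, 0, 0]}, {"jaw": 0.4, "slide": [0, 0, 0], "turn": [0, 0, 0]}])

```text
time_s: 31.08
ee_pos: [0.553, 0.0426, 0.3175]
eef_rot: [0.221, 0.671, -0.221, 0.672]
ft_force: [0.8, -0.2, 0.0]
finger_gap: 0.4
```

```bash
python3 -c "
from h import *
wsave('w13.png');plan(.5522,.0434,.269,-36.3)"; python3 m3.py w13
```

```text
t 31.13 yaw -36.45 turn_x -0.0027 (deg ccw 0.2; half-turn alt turn 3.1389) slide [ 4.89  0.01 -0.11] q6 0.63 q1 -0.01 tilt [ 0.0015 -0.      0.    ] F [-0.8 -0.9  0.2] gap 0.398 p [0.5531 0.0427 0.3179]
(0.552, 0.0426) [0.5563 0.049 ] 1164 ang 53.339885170861244 rect ((554.5479736328125, 46.579559326171875), (40.27206802368164, 12.556812286376953), 53.466278076171875) 0.1076
```

View pics/w13.png

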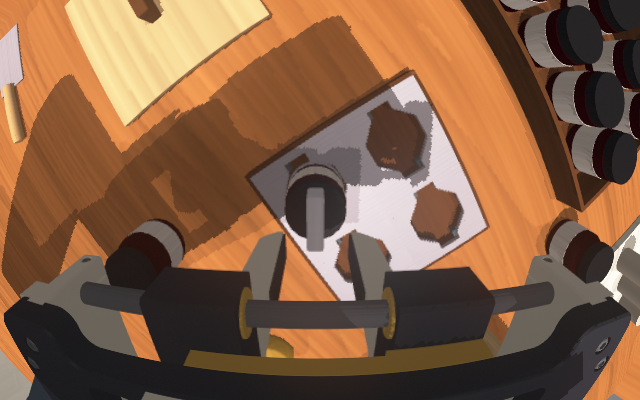

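Request:
jog_arm(series=[{"jaw": 0.4, "slide": [2, 0, -0.1], "turn": [0, 0, 0]}, {"jaw": 0.4, "slide": [2, 0, 0], "turn": [0, 0, 0]}, {"jaw": 0.4, "slide": [0.9, 0, 0], "turn": [0, 0, 0]}, {"jaw": 0.4, "slide": [0, 0, 0], "turn": [0, 0, 0]}, {"jaw": 0.4, "slide": [0, 0, 0], "turn": [0, 0, 0]}, {"jaw": 0.0, "slide": [0, 0, 0], "turn": [0, 0, 0]}, {"jaw": 0.0, "slide": [0, 0, 0], "turn": [0, 0, 0]}, {"jaw": 0.0, "slide": [0, 0, 0], "turn": [0, 0, 0]}, {"jaw": 0.0, "slide": [0, 0, 0], "turn": [0, 0, 0]}, {"jaw": 0.0, "slide": [0, 0, 0], "turn": [0, 0, 0]}, {"jaw": 0.0, "slide": [0, 0, 0], "turn": [0, 0, 0]}])

```text
time_s: 32.05
ee_pos: [0.552, 0.0435, 0.2681]
eef_rot: [0.221, 0.671, -0.221, 0.672]
ft_force: [-0.4, 0.0, 4.0]
finger_gap: 0.126
```

Request:
jog_arm(series=[{"jaw": 0.0, "slide": [0, 0, 0], "turn": [-0.06, 0, 0]}, {"jaw": 0.0, "slide": [0, 0, 0], "turn": [-0.08, 0, 0]}, {"jaw": 0.0, "slide": [0, 0, 0], "turn": [-0.1, 0, 0]}, {"jaw": 0.0, "slide": [0, 0, 0], "turn": [-0.1, 0, 0]}, {"jaw": 0.0, "slide": [0, 0, 0], "turn": [-0.1, 0, 0]}, {"jaw": 0.0, "slide": [0, 0, 0], "turn": [-0.1, 0, 0]}, {"jaw": 0.0, "slide": [0, 0, 0], "turn": [-0.05, 0, 0]}, {"jaw": 0.0, "slide": [0, 0, 0], "turn": [-0.04, 0, 0]}, {"jaw": 0.0, "slide": [0, 0, 0], "turn": [-0.04, 0, 0]}, {"jaw": 0.0, "slide": [0, 0, 0], "turn": [0, 0, 0]}])

```text
time_s: 32.88
ee_pos: [0.5525, 0.0436, 0.2682]
eef_rot: [-0.012, 0.706, 0.012, 0.708]
ft_force: [3.2, 1.4, 1.7]
finger_gap: 0.131
```

```bash
python3 -c "
from h import *
plan(.5522,.0434,.269,-3.5); print(manip.get_obs()['wrist_torque'])"
```

```text
t 32.88 yaw 1.99 turn_x 0.0959 (deg ccw -5.5; half-turn alt turn -3.0457) slide [-0.08 -0.02 -0.03] q6 -0.04 q1 -0.01 tilt [0.0024 0.0005 0.    ] F [3.2 1.4 1.7] gap 0.131 p [0.5525 0.0436 0.2682]
[ 0.18680959 -0.71593622 -0.48461109]
```

Request:
jog_arm(series=[{"jaw": 0.0, "slide": [0, 0, 0], "turn": [0.05, 0, 0]}, {"jaw": 0.0, "slide": [-0.4, 0, 0], "turn": [0, 0, 0]}, {"jaw": 0.0, "slide": [-0.5, 0, 0], "turn": [0, 0, 0]}, {"jaw": 0.0, "slide": [-1, 0, 0], "turn": [0, 0, 0]}, {"jaw": 0.0, "slide": [-2, 0, 0], "turn": [0, 0, 0]}, {"jaw": 0.0, "slide": [-3, 0, 0], "turn": [0, 0, 0]}, {"jaw": 0.0, "slide": [-3, 0, 0], "turn": [0, 0, 0]}, {"jaw": 0.0, "slide": [-3, 0, 0], "turn": [0, 0, 0]}, {"jaw": 0.0, "slide": [-1.5, 0, 0], "turn": [0, 0, 0]}, {"jaw": 0.0, "slide": [0, 0, 0], "turn": [0, 0, 0]}])

```text
time_s: 33.72
ee_pos: [0.5518, 0.0435, 0.4158]
eef_rot: [0.005, 0.705, -0.005, 0.709]
ft_force: [0.4, -0.5, -1.7]
finger_gap: 0.126
```

Request:
jog_arm(series=[{"jaw": 0.0, "slide": [0, 0, 0], "turn": [0.08, 0, 0]}, {"jaw": 0.0, "slide": [0, 0, 0], "turn": [0.12, 0, 0]}, {"jaw": 0.0, "slide": [0, 0, 0], "turn": [0.12, 0, 0]}, {"jaw": 0.0, "slide": [0, 0, 0], "turn": [0.12, 0, 0]}, {"jaw": 0.0, "slide": [0, 0, 0], "turn": [0.12, 0, 0]}, {"jaw": 0.0, "slide": [0, 0, 0], "turn": [0.12, 0, 0]}, {"jaw": 0.0, "slide": [0, 0, 0], "turn": [0.12, 0, 0]}, {"jaw": 0.0, "slide": [0, 0, 0], "turn": [0.12, 0, 0]}, {"jaw": 0.0, "slide": [0, 0, 0], "turn": [0.12, 0, 0]}, {"jaw": 0.0, "slide": [0, 0, 0], "turn": [0.12, 0, 0]}, {"jaw": 0.0, "slide": [0, 0, 0], "turn": [0.12, 0, 0]}, {"jaw": 0.0, "slide": [0, 0, 0], "turn": [0.12, 0, 0]}, {"jaw": 0.0, "slide": [0, 0, 0], "turn": [0, 0, 0]}])

```text
time_s: 34.8
ee_pos: [0.5515, 0.0434, 0.4105]
eef_rot: [0.46, 0.537, -0.462, 0.535]
ft_force: [1.4, 0.3, -2.3]
finger_gap: 0.129
```

```bash
python3 -c "
from h import *
plan(.4851,-.2516,.2662,-81.2)"
```

```text
t 34.8 yaw -81.42 turn_x -0.0038 (deg ccw 0.2; half-turn alt turn 3.1378) slide [ 14.43 -11.07  28.14] q6 1.42 q1 -0.01 tilt [-0.0029 -0.0001  0.    ] F [ 1.4  0.3 -2.3] gap 0.129 p [0.5515 0.0434 0.4105]
```

Request:
jog_arm(series=[{"jaw": 0.0, "slide": [0, -0.6, 1.5], "turn": [0, 0, 0]}, {"jaw": 0.0, "slide": [0, -1.2, 3.0], "turn": [0, 0, 0]}, {"jaw": 0.0, "slide": [0, -1.2, 3.0], "turn": [0, 0, 0]}, {"jaw": 0.0, "slide": [0, -1.2, 3.0], "turn": [0, 0, 0]}, {"jaw": 0.0, "slide": [0, -1.2, 3.0], "turn": [0, 0, 0]}, {"jaw": 0.0, "slide": [0, -1.2, 3.0], "turn": [0, 0, 0]}, {"jaw": 0.0, "slide": [0, -1.2, 3.0], "turn": [0, 0, 0]}, {"jaw": 0.0, "slide": [0, -1.2, 3.0], "turn": [0, 0, 0]}, {"jaw": 0.0, "slide": [0, -1.0, 2.7], "turn": [0, 0, 0]}, {"jaw": 0.0, "slide": [0, -0.9, 2.0], "turn": [0, 0, 0]}, {"jaw": 0.0, "slide": [0, -0.4, 1.0], "turn": [0, 0, 0]}, {"jaw": 0.0, "slide": [0, 0, 0], "turn": [0, 0, 0]}, {"jaw": 0.0, "slide": [0, 0, 0], "turn": [0, 0, 0]}, {"jaw": 0.0, "slide": [1.5, 0, 0], "turn": [0, 0, 0]}, {"jaw": 0.0, "slide": [3, 0, 0], "turn": [0, 0, 0]}, {"jaw": 0.0, "slide": [2, 0, 0], "turn": [0, 0, 0]}, {"jaw": 0.0, "slide": [0, 0, 0], "turn": [0, 0, 0]}, {"jaw": 0.0, "slide": [0, 0, 0], "turn": [0, 0, 0]}])

```text
time_s: 36.3
ee_pos: [0.4841, -0.2515, 0.3465]
eef_rot: [0.459, 0.538, -0.459, 0.537]
ft_force: [-0.5, 0.3, -1.6]
finger_gap: 0.127
```

```bash
python3 -c "
from h import *
wsave('w14.png');plan(.4851,-.2516,.2662,-81.2)"
```

```text
t 36.35 yaw -81.03 turn_x 0.003 (deg ccw -0.2; half-turn alt turn -3.1386) slide [ 8.15  0.08 -0.01] q6 0.85 q1 -0.56 tilt [ 0.0005 -0.0002  0.    ] F [ 0.4 -0.3 -0.9] gap 0.127 p [ 0.4843 -0.2519  0.3477]
```

View pics/w14.png

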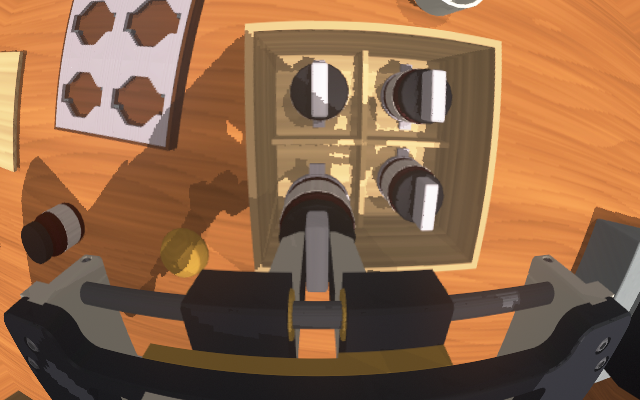

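Request:
jog_arm(series=[{"jaw": 0.0, "slide": [1.5, 0.1, 0], "turn": [0, 0, 0]}, {"jaw": 0.0, "slide": [2, 0, 0], "turn": [0, 0, 0]}, {"jaw": 0.0, "slide": [2, 0, 0], "turn": [0, 0, 0]}, {"jaw": 0.0, "slide": [1, 0, 0], "turn": [0, 0, 0]}, {"jaw": 0.0, "slide": [0.6, 0, 0], "turn": [0, 0, 0]}, {"jaw": 0.0, "slide": [0.4, 0, 0], "turn": [0, 0, 0]}, {"jaw": 0.0, "slide": [0.2, 0, 0], "turn": [0, 0, 0]}, {"jaw": 0.0, "slide": [0, 0, 0], "turn": [0, 0, 0]}, {"jaw": 0.0, "slide": [0, 0, 0], "turn": [0, 0, 0]}])

```text
time_s: 37.1
ee_pos: [0.485, -0.2525, 0.2705]
eef_rot: [0.46, 0.537, -0.46, 0.538]
ft_force: [0.2, 0.1, -2.3]
finger_gap: 0.125
```

Request:
jog_arm(series=[{"jaw": 0.0, "slide": [0.25, 0, 0], "turn": [0, 0, 0]}, {"jaw": 0.0, "slide": [0.2, 0, 0], "turn": [0, 0, 0]}, {"jaw": 0.0, "slide": [0, 0, 0], "turn": [0, 0, 0]}, {"jaw": 0.0, "slide": [0, 0, 0], "turn": [0, 0, 0]}])

```text
time_s: 37.43
ee_pos: [0.4851, -0.2527, 0.266]
eef_rot: [0.46, 0.537, -0.46, 0.538]
ft_force: [0.5, -0.2, 6.7]
finger_gap: 0.127
```

Request:
jog_arm(series=[{"jaw": 0.3, "slide": [-0.1, 0, 0], "turn": [0, 0, 0]}, {"jaw": 0.3, "slide": [0, 0, 0], "turn": [0, 0, 0]}, {"jaw": 0.3, "slide": [0, 0, 0], "turn": [0, 0, 0]}, {"jaw": 0.3, "slide": [0, 0, 0], "turn": [0, 0, 0]}, {"jaw": 0.3, "slide": [-1.5, 0, 0], "turn": [0, 0, 0]}, {"jaw": 0.3, "slide": [-3, 0, 0], "turn": [0, 0, 0]}, {"jaw": 0.3, "slide": [-3, 0, 0], "turn": [0, 0, 0]}, {"jaw": 0.3, "slide": [-3, 0, 0], "turn": [0, 0, 0]}, {"jaw": 0.3, "slide": [-2, 0, 0], "turn": [0, 0, 0]}, {"jaw": 0.3, "slide": [-1, 0, 0], "turn": [0, 0, 0]}, {"jaw": 0.3, "slide": [0, 0, 0], "turn": [0, 0, 0]}])

```text
time_s: 38.35
ee_pos: [0.4849, -0.2525, 0.403]
eef_rot: [0.46, 0.536, -0.46, 0.538]
ft_force: [0.4, -0.6, -0.6]
finger_gap: 0.302
```

```bash
cat > lid.py <<'E'
from h import *
import sys
from scipy.optimize import minimize
for nm,f in(('top',sys.argv[1]),('side',sys.argv[2])):
    im=dict(np.load(f'pics/{f}.npz')); W=cloud(im).reshape(-1,3); W=W[~np.isnan(W[:,0])]
    H=W[(abs(W[:,0]-.533)<.09)&(abs(W[:,1]-.30)<.09)&(W[:,2]>.036)&(W[:,2]<.056)]
    if len(H)>10: print(nm,'handle',cv2.minAreaRect((H[:,:2]*1000).astype(np.float32)),len(H))
    m=H[:,:2].mean(0)
    P=W[(np.hypot(W[:,0]-m[0],W[:,1]-m[1])<.14)&(W[:,2]>.0105)&(W[:,2]<.021)]
    print(nm,'panel',cv2.minAreaRect((P[:,:2]*1000).astype(np.float32)),len(P),np.median(P[:,2]))
E
python3 -c "
from h import *
wsave('w15.png');save('top','t15.png');save('side','s15.png')"; python3 lid.py t15 s15;python3 lid.py top0 side0
```

```text
top handle ((532.4688110351562, 299.672119140625), (50.27467346191406, 14.481435775756836), 84.53056335449219) 84
top panel ((525.3753662109375, 287.26617431640625), (223.02978515625, 197.28749084472656), 85.04794311523438) 3145 0.01654756306493388
side panel ((0.0, 0.0), (0.0, 0.0), 0.0) 0 nan
top handle ((532.640380859375, 299.6197814941406), (50.435543060302734, 13.930506706237793), 84.99906921386719) 80
top panel ((532.7247924804688, 295.99774169921875), (245.36679077148438, 184.49444580078125), 85.19719696044922) 3157 0.016591974239748675
side handle ((533.4410400390625, 300.0152587890625), (54.262184143066406, 10.571859359741211), 85.04537200927734) 47
side panel ((531.79248046875, 298.7528991699219), (188.8807373046875, 183.5599822998047), 85.43386840820312) 1776 0.014031247470345176lid.py:8: RuntimeWarning: Mean of empty slice.
  m=H[:,:2].mean(0)
  ret = um.true_divide(
  return _methods._mean(a, axis=axis, dtype=dtype,
  ret = ret.dtype.type(ret / rcount)
```

View pics/w15.png

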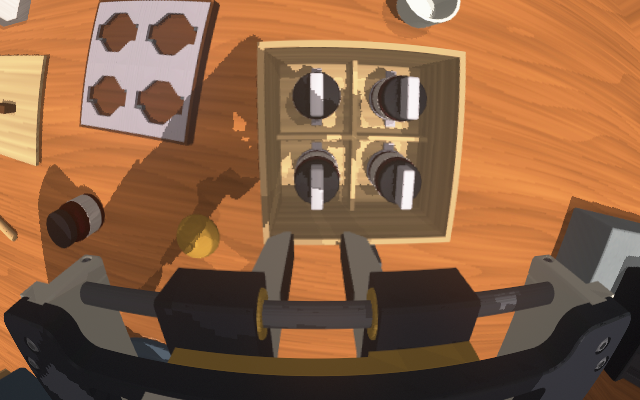

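View pics/t15.png

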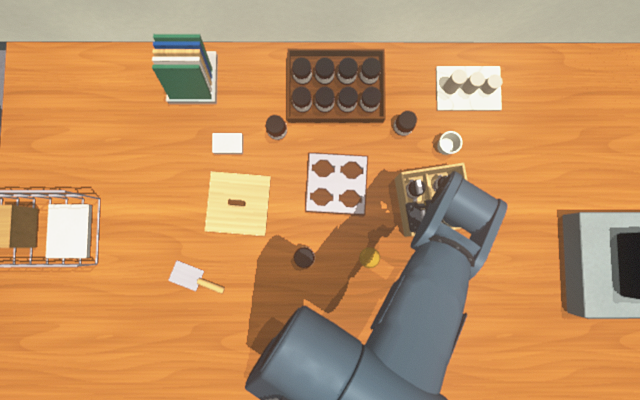

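All four jars are upright in the crate, and the lid has not moved (handle at (0.5327,0.2998), 84.9°). Going for the lid.

```bash
python3 -c "
from h import *
plan(.5327,.2998,.26,-5.1)"
```

```text
t 38.5 yaw -81.13 turn_x -1.327 (deg ccw 76.0; half-turn alt turn 1.8146) slide [13.96 55.42 -0.11] q6 0.85 q1 -0.57 tilt [-0.002   0.0012  0.    ] F [-0.2 -0.7 -0.6] gap 0.299 p [ 0.4845 -0.2523  0.3996]
```

Request:
jog_arm(series=[{"jaw": 0.4, "slide": [0, 0, 0], "turn": [-0.12, 0, 0]}, {"jaw": 0.4, "slide": [0, 0, 0], "turn": [-0.12, 0, 0]}, {"jaw": 0.4, "slide": [0, 0, 0], "turn": [-0.12, 0, 0]}, {"jaw": 0.4, "slide": [0, 0, 0], "turn": [-0.12, 0, 0]}, {"jaw": 0.4, "slide": [0, 0, 0], "turn": [-0.12, 0, 0]}, {"jaw": 0.4, "slide": [0, 0, 0], "turn": [-0.12, 0, 0]}, {"jaw": 0.4, "slide": [0, 0, 0], "turn": [-0.12, 0, 0]}, {"jaw": 0.4, "slide": [0, 0, 0], "turn": [-0.12, 0, 0]}, {"jaw": 0.4, "slide": [0, 0, 0], "turn": [-0.12, 0, 0]}, {"jaw": 0.4, "slide": [0, 0, 0], "turn": [-0.12, 0, 0]}, {"jaw": 0.4, "slide": [0, 0, 0], "turn": [-0.12, 0, 0]}, {"jaw": 0.4, "slide": [0, 0, 0], "turn": [0, 0, 0]}])

```text
time_s: 39.5
ee_pos: [0.4846, -0.2524, 0.3995]
eef_rot: [0.032, 0.707, -0.031, 0.706]
ft_force: [-0.4, 0.6, 0.0]
finger_gap: 0.402
```

Request:
jog_arm(series=[{"jaw": 0.4, "slide": [0, 2.5, 0], "turn": [0, 0, 0]}, {"jaw": 0.4, "slide": [0, 3.8, 0], "turn": [0, 0, 0]}, {"jaw": 0.4, "slide": [0, 3.8, 0], "turn": [0, 0, 0]}, {"jaw": 0.4, "slide": [0, 3.8, 0], "turn": [0, 0, 0]}, {"jaw": 0.4, "slide": [0, 3.8, 0], "turn": [0, 0, 0]}, {"jaw": 0.4, "slide": [0, 3.8, 0], "turn": [0, 0, 0]}, {"jaw": 0.4, "slide": [0, 3.8, 0], "turn": [0, 0, 0]}, {"jaw": 0.4, "slide": [0, 3.8, 0], "turn": [0, 0, 0]}, {"jaw": 0.4, "slide": [0, 3.8, 0], "turn": [0, 0, 0]}, {"jaw": 0.4, "slide": [0, 3.8, 0], "turn": [0, 0, 0]}, {"jaw": 0.4, "slide": [0, 3.8, 0], "turn": [0, 0, 0]}, {"jaw": 0.4, "slide": [0, 3.8, 0], "turn": [0, 0, 0]}, {"jaw": 0.4, "slide": [0, 3.8, 0], "turn": [0, 0, 0]}, {"jaw": 0.4, "slide": [0, 3.8, 0], "turn": [0, 0, 0]}, {"jaw": 0.4, "slide": [0, 3.4, 0], "turn": [0, 0, 0]}, {"jaw": 0.4, "slide": [0, 0, 0], "turn": [0, 0, 0]}, {"jaw": 0.4, "slide": [3.5, 0, 0], "turn": [0, 0, 0]}, {"jaw": 0.4, "slide": [3.5, 0, 0], "turn": [0, 0, 0]}, {"jaw": 0.4, "slide": [3, 0, 0], "turn": [0, 0, 0]}, {"jaw": 0.4, "slide": [0, 0, 0], "turn": [0, 0, 0]}])

```text
time_s: 41.17
ee_pos: [0.5362, 0.297, 0.2946]
eef_rot: [0.033, 0.71, -0.037, 0.703]
ft_force: [-1.0, -0.8, 0.0]
finger_gap: 0.403
```

```bash
python3 -c "
from h import *
plan(.5327,.2998,.207,-5.1);im,T=wsave('w16.png');save('top','t16.png');plan(.5327,.2998,.207,-5.1)
W=wcloud(im,T).reshape(-1,3);W=W[~np.isnan(W[:,0])]
P=W[(abs(W[:,0]-.533)<.06)&(abs(W[:,1]-.30)<.06)&(W[:,2]>.032)&(W[:,2]<.06)]
print(cv2.minAreaRect((P[:,:2]*1000).astype(np.float32)),len(P),np.percentile(P[:,2],[5,50,95]))
"; python3 lid.py t16 side0 | head -2
```

```text
t 41.17 yaw -5.71 turn_x -0.0106 (deg ccw 0.6; half-turn alt turn 3.1310) slide [ 8.76  0.25 -0.37] q6 0.53 q1 0.43 tilt [-0.0098 -0.0046  0.0001] F [-1.  -0.8  0. ] gap 0.403 p [0.5362 0.297  0.2946]
t 41.27 yaw -5.65 turn_x -0.0096 (deg ccw 0.5; half-turn alt turn 3.1320) slide [ 9.37  0.16 -0.53] q6 0.53 q1 0.43 tilt [-0.0021 -0.001   0.    ] F [ 0.4 -0.5  0.4] gap 0.401 p [0.5378 0.2977 0.3007]
((534.5363159179688, 303.51812744140625), (49.91745376586914, 14.306425094604492), 84.53588104248047) 1138 [0.04312254 0.04656487 0.04780641]
top panel ((0.0, 0.0), (0.0, 0.0), 0.0) 0 nan
side handle ((533.4410400390625, 300.0152587890625), (54.262184143066406, 10.571859359741211), 85.04537200927734) 47lid.py:8: RuntimeWarning: Mean of empty slice.
  m=H[:,:2].mean(0)
  ret = um.true_divide(
  return _methods._mean(a, axis=axis, dtype=dtype,
  ret = ret.dtype.type(ret / rcount)
```

View pics/w16.png

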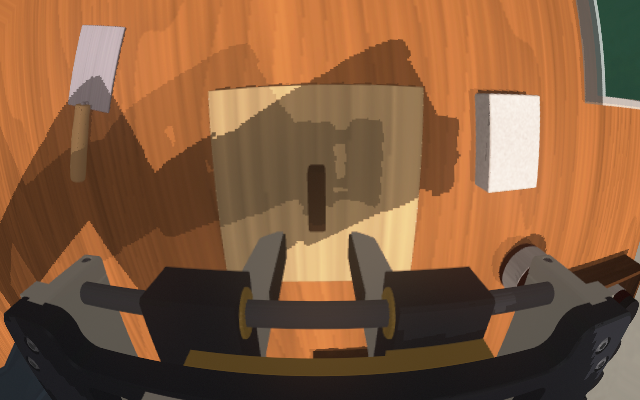

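Request:
jog_arm(series=[{"jaw": 0.4, "slide": [0, 0.2, -0.45], "turn": [-0.01, 0, 0]}, {"jaw": 0.4, "slide": [3, 0, 0], "turn": [0, 0, 0]}, {"jaw": 0.4, "slide": [3, 0, 0], "turn": [0, 0, 0]}, {"jaw": 0.4, "slide": [1, 0, 0], "turn": [0, 0, 0]}, {"jaw": 0.4, "slide": [0, 0, 0], "turn": [0, 0, 0]}, {"jaw": 0.4, "slide": [0, 0, 0], "turn": [0, 0, 0]}])

```text
time_s: 41.77
ee_pos: [0.5339, 0.3007, 0.2328]
eef_rot: [0.031, 0.706, -0.03, 0.707]
ft_force: [0.2, -0.5, 0.1]
finger_gap: 0.402
```

```bash
python3 -c "
from h import *
plan(.5333,.300,.207,-5.1)"
```

```text
t 41.77 yaw -4.94 turn_x 0.0028 (deg ccw -0.2; half-turn alt turn -3.1388) slide [ 2.58 -0.08 -0.05] q6 0.52 q1 0.44 tilt [0.0014 0.0007 0.    ] F [ 0.2 -0.5  0.1] gap 0.402 p [0.5339 0.3007 0.2328]
```

Request:
jog_arm(series=[{"jaw": 0.4, "slide": [1.5, -0.05, -0.05], "turn": [0, 0, 0]}, {"jaw": 0.4, "slide": [1.0, 0, 0], "turn": [0, 0, 0]}, {"jaw": 0.4, "slide": [0, 0, 0], "turn": [0, 0, 0]}, {"jaw": 0.4, "slide": [0, 0, 0], "turn": [0, 0, 0]}, {"jaw": 0.0, "slide": [0, 0, 0], "turn": [0, 0, 0]}, {"jaw": 0.0, "slide": [0, 0, 0], "turn": [0, 0, 0]}, {"jaw": 0.0, "slide": [0, 0, 0], "turn": [0, 0, 0]}, {"jaw": 0.0, "slide": [0, 0, 0], "turn": [0, 0, 0]}, {"jaw": 0.0, "slide": [0, 0, 0], "turn": [0, 0, 0]}, {"jaw": 0.0, "slide": [0, 0, 0], "turn": [0, 0, 0]}], squeeze=45)

```text
time_s: 42.6
ee_pos: [0.5331, 0.3, 0.2067]
eef_rot: [0.03, 0.706, -0.03, 0.707]
ft_force: [-0.1, 0.1, 3.7]
finger_gap: 0.147
```

```bash
python3 -c "
from h import *
plan(.5333,.300,.207,-5.1)"
```

```text
t 42.6 yaw -4.92 turn_x 0.0031 (deg ccw -0.2; half-turn alt turn -3.1385) slide [-0.03 -0.    0.02] q6 0.52 q1 0.44 tilt [0.0007 0.0003 0.    ] F [-0.1  0.1  3.7] gap 0.147 p [0.5331 0.3    0.2067]
```

Request:
jog_arm(series=[{"jaw": 0.0, "slide": [-0.5, 0, 0], "turn": [0, 0, 0]}, {"jaw": 0.0, "slide": [-1.5, 0, 0], "turn": [0, 0, 0]}, {"jaw": 0.0, "slide": [-3, 0, 0], "turn": [0, 0, 0]}, {"jaw": 0.0, "slide": [-3.5, 0, 0], "turn": [0, 0, 0]}, {"jaw": 0.0, "slide": [-3.5, 0, 0], "turn": [0, 0, 0]}, {"jaw": 0.0, "slide": [-3.5, 0, 0], "turn": [0, 0, 0]}, {"jaw": 0.0, "slide": [-3.5, 0, 0], "turn": [0, 0, 0]}, {"jaw": 0.0, "slide": [-3, 0, 0], "turn": [0, 0, 0]}, {"jaw": 0.0, "slide": [-1, 0, 0], "turn": [0, 0, 0]}, {"jaw": 0.0, "slide": [0, 0, 0], "turn": [0, 0, 0]}])

```text
time_s: 43.43
ee_pos: [0.5329, 0.3, 0.4382]
eef_rot: [0.031, 0.705, -0.03, 0.708]
ft_force: [-0.2, 0.1, -3.7]
finger_gap: 0.144
```

Request:
jog_arm(series=[{"jaw": 0.0, "slide": [0, 0, 0], "turn": [0.05, 0, 0]}, {"jaw": 0.0, "slide": [0, 0, 0], "turn": [0.1, 0, 0]}, {"jaw": 0.0, "slide": [0, 0, 0], "turn": [0.11, 0, 0]}, {"jaw": 0.0, "slide": [0, 0, 0], "turn": [0.12, 0, 0]}, {"jaw": 0.0, "slide": [0, 0, 0], "turn": [0.12, 0, 0]}, {"jaw": 0.0, "slide": [0, 0, 0], "turn": [0.12, 0, 0]}, {"jaw": 0.0, "slide": [0, 0, 0], "turn": [0.12, 0, 0]}, {"jaw": 0.0, "slide": [0, 0, 0], "turn": [0.12, 0, 0]}, {"jaw": 0.0, "slide": [0, 0, 0], "turn": [0.12, 0, 0]}, {"jaw": 0.0, "slide": [0, 0, 0], "turn": [0.12, 0, 0]}, {"jaw": 0.0, "slide": [0, 0, 0], "turn": [0.12, 0, 0]}, {"jaw": 0.0, "slide": [0, 0, 0], "turn": [0.08, 0, 0]}, {"jaw": 0.0, "slide": [0, 0, 0], "turn": [0.04, 0, 0]}, {"jaw": 0.0, "slide": [0, 0, 0], "turn": [0, 0, 0]}])

```text
time_s: 44.6
ee_pos: [0.5327, 0.2999, 0.4332]
eef_rot: [0.462, 0.535, -0.464, 0.534]
ft_force: [0.9, 0.3, -3.8]
finger_gap: 0.145
```

```bash
python3 -c "
from h import *
plan(.5353,-.2884,.32,-81.2);wsave('w17.png');save('side','s17.png')"
```

```text
t 44.6 yaw -81.81 turn_x -0.0107 (deg ccw 0.6; half-turn alt turn 3.1309) slide [11.32 -8.75 58.18] q6 1.86 q1 0.44 tilt [-0.0041 -0.0019  0.    ] F [ 0.9  0.3 -3.8] gap 0.145 p [0.5327 0.2999 0.4332]
```

View pics/s17.png

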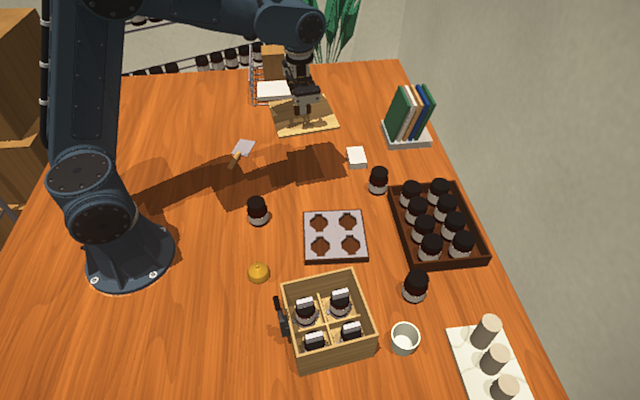

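View pics/w17.png

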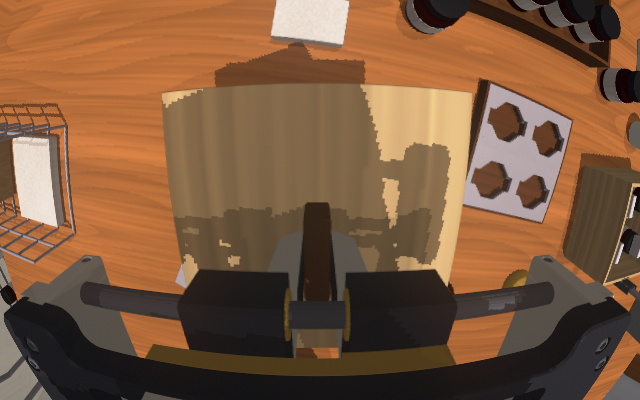

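The lid hangs level in the gripper. Carrying it over the crate.

Request:
jog_arm(series=[{"jaw": 0.0, "slide": [0, -0.2, 1.5], "turn": [-0.01, 0, 0]}, {"jaw": 0.0, "slide": [0, -0.4, 2.5], "turn": [0, 0, 0]}, {"jaw": 0.0, "slide": [0, -0.5, 3.4], "turn": [0, 0, 0]}, {"jaw": 0.0, "slide": [0, -0.5, 3.4], "turn": [0, 0, 0]}, {"jaw": 0.0, "slide": [0, -0.5, 3.4], "turn": [0, 0, 0]}, {"jaw": 0.0, "slide": [0, -0.5, 3.4], "turn": [0, 0, 0]}, {"jaw": 0.0, "slide": [0, -0.5, 3.4], "turn": [0, 0, 0]}, {"jaw": 0.0, "slide": [0, -0.5, 3.4], "turn": [0, 0, 0]}, {"jaw": 0.0, "slide": [0, -0.5, 3.4], "turn": [0, 0, 0]}, {"jaw": 0.0, "slide": [0, -0.5, 3.4], "turn": [0, 0, 0]}, {"jaw": 0.0, "slide": [0, -0.5, 3.4], "turn": [0, 0, 0]}, {"jaw": 0.0, "slide": [0, -0.5, 3.4], "turn": [0, 0, 0]}, {"jaw": 0.0, "slide": [0, -0.5, 3.4], "turn": [0, 0, 0]}, {"jaw": 0.0, "slide": [0, -0.5, 3.4], "turn": [0, 0, 0]}, {"jaw": 0.0, "slide": [0, -0.5, 3.4], "turn": [0, 0, 0]}, {"jaw": 0.0, "slide": [0, -0.5, 3.4], "turn": [0, 0, 0]}, {"jaw": 0.0, "slide": [0, -0.5, 3], "turn": [0, 0, 0]}, {"jaw": 0.0, "slide": [0, -0.3, 2], "turn": [0, 0, 0]}, {"jaw": 0.0, "slide": [0, -0.2, 1.2], "turn": [0, 0, 0]}, {"jaw": 0.0, "slide": [0, 0, 0], "turn": [0, 0, 0]}])

```text
time_s: 46.37
ee_pos: [0.5366, -0.2862, 0.4352]
eef_rot: [0.46, 0.537, -0.46, 0.537]
ft_force: [0.5, -0.1, -3.3]
finger_gap: 0.148
```

Request:
jog_arm(series=[{"jaw": 0.0, "slide": [0, 0, 0], "turn": [0, 0, 0]}, {"jaw": 0.0, "slide": [0, 0, 0], "turn": [0, 0, 0]}, {"jaw": 0.0, "slide": [0, 0, 0], "turn": [0, 0, 0]}])

```text
time_s: 46.62
ee_pos: [0.5371, -0.2832, 0.4362]
eef_rot: [0.459, 0.538, -0.459, 0.537]
ft_force: [0.5, -0.7, -3.3]
finger_gap: 0.147
```

```bash
python3 -c "
from h import *
wsave('w18.png');save('side','s18.png');plan(.5353,-.2884,.32,-81.2)"
```

```text
t 46.72 yaw -81.06 turn_x 0.0025 (deg ccw -0.1; half-turn alt turn -3.1391) slide [11.64 -0.25  0.47] q6 0.85 q1 -0.56 tilt [0.0001 0.     0.    ] F [-0.1  0.4 -4.8] gap 0.149 p [ 0.5371 -0.2834  0.4364]
```

View pics/s18.png

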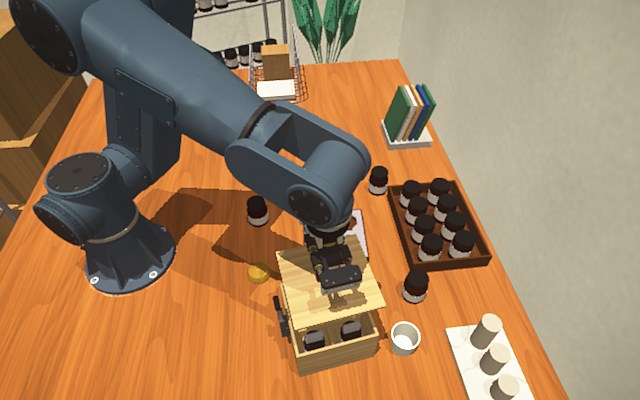

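View pics/w18.png

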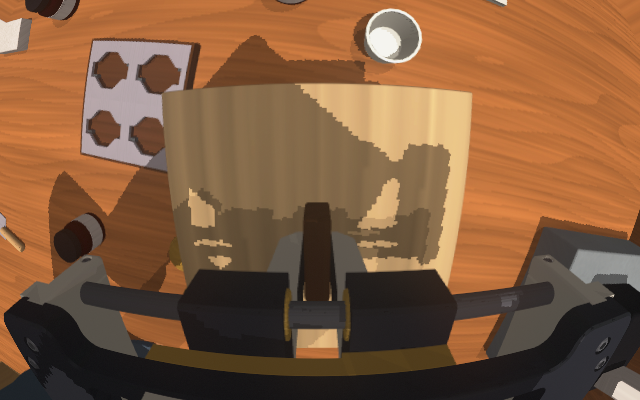

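```bash
cat > heldlid.py <<'E'
from h import *
import sys
f,zl,zh=sys.argv[1],float(sys.argv[2]),float(sys.argv[3])
im=dict(np.load(f'pics/{f}.npz')); W=cloud(im).reshape(-1,3); C=im['color'].reshape(-1,3)
m=~np.isnan(W[:,0]); W=W[m];C=C[m].astype(int)
P=W[(abs(W[:,0]-.535)<.15)&(abs(W[:,1]+.285)<.15)&(W[:,2]>zl)&(W[:,2]<zh)&(C[m[m]][:,0]-C[:,2]>25)]
print(len(P),np.percentile(P[:,2],[5,50,95]),cv2.minAreaRect((P[:,:2]*1000).astype(np.float32)))
E
python3 heldlid.py s18 .232 .252; python3 -c "
from h import *
im=dict(np.load('pics/w18.npz')); W=wcloud(im,im['Tw']).reshape(-1,3);W=W[~np.isnan(W[:,0])]
P=W[(abs(W[:,0]-.535)<.15)&(abs(W[:,1]+.285)<.15)&(W[:,2]>.232)&(W[:,2]<.256)];print(len(P),cv2.minAreaRect((P[:,:2]*1000).astype(np.float32)),np.percentile(P[:,2],[5,50,95]))
d=P[:,0]; A=np.c_[P[:,:2],np.ones(len(P))]; print(np.linalg.lstsq(A,P[:,2],rcond=None)[0])
e=P-[.5371,-.2834,0]; import math
for n,a in(('x',8.8),('y',98.8)):
  u=e[:,0]*math.cos(math.radians(a))+e[:,1]*math.sin(math.radians(a)); print(n,np.percentile(u,[.5,99.5]))
"
```

```text
4969 [0.24151999 0.24373729 0.24573492] ((538.0338134765625, -284.3990783691406), (184.21517944335938, 185.42764282226562), 9.093856811523438)
51610 ((539.6495361328125, -281.713623046875), (184.727783203125, 184.7908172607422), 9.064802169799805) [0.24520412 0.246246   0.24729326]
[-0.00193508  0.00040566  0.24749826]
x [-0.08202344  0.09444413]
y [-0.08928892  0.09191988]
```

Side-camera fits put the lid at (0.538,-0.284) at 9.1° against the crate at (0.535,-0.289) at 8.8°. I'll correct that and lower.

Request:
jog_arm(series=[{"jaw": 0.0, "slide": [0, -0.3, 0.45], "turn": [0.004, 0, 0]}, {"jaw": 0.0, "slide": [0, 0, 0], "turn": [0, 0, 0]}, {"jaw": 0.0, "slide": [2, 0, 0], "turn": [0, 0, 0]}, {"jaw": 0.0, "slide": [3, 0, 0], "turn": [0, 0, 0]}, {"jaw": 0.0, "slide": [3, 0, 0], "turn": [0, 0, 0]}, {"jaw": 0.0, "slide": [1.5, 0, 0], "turn": [0, 0, 0]}, {"jaw": 0.0, "slide": [0, 0, 0], "turn": [0, 0, 0]}, {"jaw": 0.0, "slide": [0, 0, 0], "turn": [0, 0, 0]}, {"jaw": 0.0, "slide": [0, 0, 0], "turn": [0, 0, 0]}])

```text
time_s: 47.47
ee_pos: [0.535, -0.2895, 0.3428]
eef_rot: [0.461, 0.535, -0.461, 0.537]
ft_force: [0.5, -0.5, -3.8]
finger_gap: 0.147
```

```bash
python3 -c "
from h import *
save('side','s19.png');plan(.5345,-.2880,.3187,-81.2)"; python3 heldlid.py s19 .141 .170
python3 -c "
import cv2; a=cv2.imread('pics/s19.png')[200:390,230:430]; cv2.imwrite('pics/s19z.png',cv2.resize(a,None,fx=3,fy=3))"
```

```text
t 47.52 yaw -81.36 turn_x -0.0028 (deg ccw 0.2; half-turn alt turn 3.1388) slide [ 2.43 -0.03 -0.16] q6 0.85 q1 -0.57 tilt [ 0.0024 -0.0015  0.    ] F [ 0.2  0.2 -3.6] gap 0.146 p [ 0.535  -0.2895  0.343 ]
4380 [0.14771476 0.15020975 0.15253559] ((536.0078125, -290.8140869140625), (184.00439453125, 185.73867797851562), 8.772398948669434)
```

View pics/s19z.png

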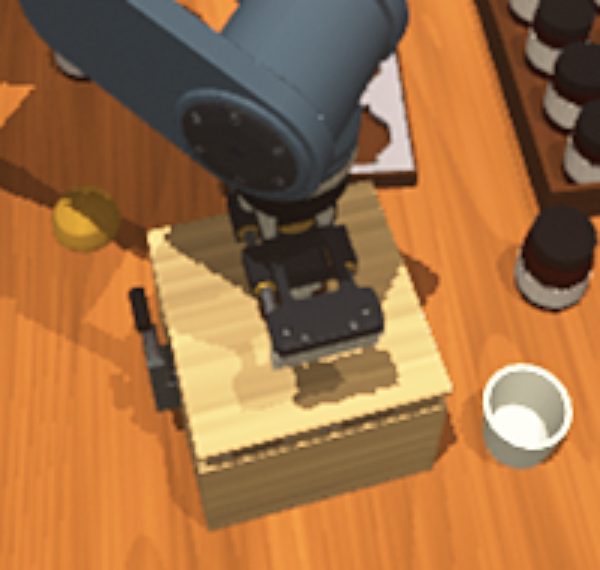

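Request:
jog_arm(series=[{"jaw": 0.0, "slide": [0, -0.05, -0.15], "turn": [0, 0, 0]}, {"jaw": 0.0, "slide": [0, 0, 0], "turn": [0, 0, 0]}, {"jaw": 0.0, "slide": [0.6, 0, 0], "turn": [0, 0, 0]}, {"jaw": 0.0, "slide": [0.5, 0, 0], "turn": [0, 0, 0]}, {"jaw": 0.0, "slide": [0.4, 0, 0], "turn": [0, 0, 0]}, {"jaw": 0.0, "slide": [0, 0, 0], "turn": [0, 0, 0]}, {"jaw": 0.0, "slide": [0, 0, 0], "turn": [0, 0, 0]}])

```text
time_s: 48.1
ee_pos: [0.5339, -0.2879, 0.3258]
eef_rot: [0.461, 0.537, -0.461, 0.536]
ft_force: [0.5, 0.1, -3.6]
finger_gap: 0.144
```

Request:
jog_arm(series=[{"jaw": 0.0, "slide": [0.3, 0, 0], "turn": [0, 0, 0]}, {"jaw": 0.0, "slide": [0.2, 0, 0], "turn": [0, 0, 0]}, {"jaw": 0.0, "slide": [0.2, 0, 0], "turn": [0, 0, 0]}, {"jaw": 0.0, "slide": [0, 0, 0], "turn": [0, 0, 0]}, {"jaw": 0.0, "slide": [0, 0, 0], "turn": [0, 0, 0]}])

```text
time_s: 48.52
ee_pos: [0.5339, -0.2879, 0.3191]
eef_rot: [0.461, 0.536, -0.461, 0.536]
ft_force: [0.8, 0.6, -4.4]
finger_gap: 0.148
```

Request:
jog_arm(series=[{"jaw": 0.0, "slide": [0.15, 0, 0], "turn": [0, 0, 0]}, {"jaw": 0.0, "slide": [0, 0, 0], "turn": [0, 0, 0]}, {"jaw": 0.0, "slide": [0, 0, 0], "turn": [0, 0, 0]}])

```text
time_s: 48.77
ee_pos: [0.534, -0.2879, 0.3187]
eef_rot: [0.461, 0.536, -0.461, 0.537]
ft_force: [-3.3, 1.4, 5.5]
finger_gap: 0.145
```

Contact came at TCP z 0.3187, which is the predicted seating height. Releasing.

Request:
jog_arm(series=[{"jaw": 0.3, "slide": [0, 0, 0], "turn": [0, 0, 0]}, {"jaw": 0.3, "slide": [0, 0, 0], "turn": [0, 0, 0]}, {"jaw": 0.3, "slide": [0, 0, 0], "turn": [0, 0, 0]}, {"jaw": 0.3, "slide": [0, 0, 0], "turn": [0, 0, 0]}, {"jaw": 0.3, "slide": [-1, 0, 0], "turn": [0, 0, 0]}, {"jaw": 0.3, "slide": [-3, 0, 0], "turn": [0, 0, 0]}, {"jaw": 0.3, "slide": [-3.5, 0, 0], "turn": [0, 0, 0]}, {"jaw": 0.3, "slide": [-3.5, 0, 0], "turn": [0, 0, 0]}, {"jaw": 0.3, "slide": [-2, 0, 0], "turn": [0, 0, 0]}, {"jaw": 0.3, "slide": [0, 0, 0], "turn": [0, 0, 0]}, {"jaw": 0.3, "slide": [0, 0, 0], "turn": [0, 0, 0]}])

```text
time_s: 49.68
ee_pos: [0.5338, -0.2878, 0.4492]
eef_rot: [0.461, 0.535, -0.461, 0.537]
ft_force: [0.2, 0.3, -0.4]
finger_gap: 0.3
```

```bash
python3 -c "
from h import *
save('side','s20.png');im,T=wsave('w20.png');plan(.5345,-.2880,.3187,-81.2)
W=wcloud(im,T).reshape(-1,3);W=W[~np.isnan(W[:,0])]
P=W[(abs(W[:,0]-.535)<.13)&(abs(W[:,1]+.288)<.13)&(W[:,2]>.115)&(W[:,2]<.14)]
A=np.c_[P[:,:2],np.ones(len(P))]; print(len(P),np.linalg.lstsq(A,P[:,2],rcond=None)[0],np.percentile(P[:,2],[5,50,95]))
"; python3 heldlid.py s20 .120 .135
python3 -c "
import cv2; a=cv2.imread('pics/s20.png')[200:390,230:430]; cv2.imwrite('pics/s20z.png',cv2.resize(a,None,fx=3,fy=3))"
```

```text
t 49.78 yaw -81.36 turn_x -0.0028 (deg ccw 0.2; half-turn alt turn 3.1388) slide [12.82  0.07  0.04] q6 0.85 q1 -0.57 tilt [-0.0013  0.0008  0.    ] F [-0.3  0.7  0.5] gap 0.301 p [ 0.5337 -0.2878  0.4469]
27876 [-0.00184848 -0.0002328   0.12977194] [0.12761077 0.12880547 0.12997999]
5074 [0.12368666 0.12614424 0.12848097] ((525.3529052734375, -290.4410400390625), (203.0328826904297, 185.51129150390625), 8.71473217010498)
```

View pics/s20z.png

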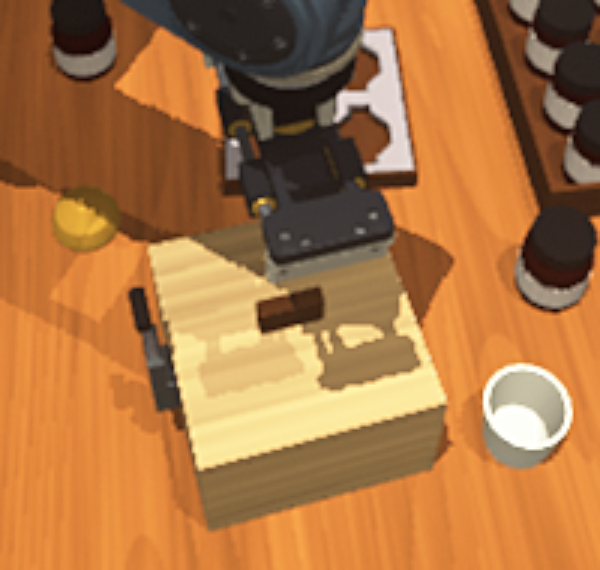

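View pics/w20.png

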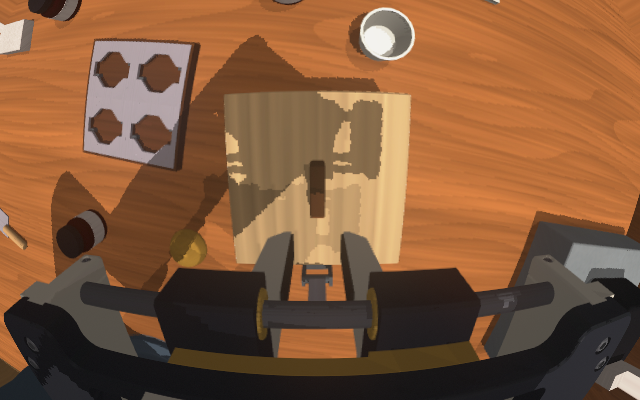

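The lid is seated: top level at z 0.129, slope under 0.002, square at 8.7°. Next is the clamp, so I'll move outside it with the fingers shut.

```bash
cat >> h.py <<'E'
def cp(xc,z,yc=0.): plan(.5353+xc*.988-yc*.153,-.2884+xc*.153+yc*.988,z,-81.2)
E
python3 -c "
from h import *
cp(-.148,.364)
im=dict(np.load('pics/w20.npz')); W=wcloud(im,im['Tw']).reshape(-1,3);W=W[~np.isnan(W[:,0])]
for W in (W,(lambda a:a[~np.isnan(a[:,0])])(cloud(dict(np.load('pics/s20.npz'))).reshape(-1,3))):
  d=W-[.5353,-.2884,0]; xc=d[:,0]*.988+d[:,1]*.153; yc=-d[:,0]*.153+d[:,1]*.988
  m=(xc>-.14)&(xc<-.09)&(abs(yc)<.03)&(W[:,2]>.15)&(W[:,2]<.23)
  for a in np.arange(.15,.22,.01):
    q=m&(W[:,2]>=a)&(W[:,2]<a+.01)
    if q.sum(): print(a.round(2),q.sum(),xc[q].min().round(4),xc[q].max().round(4),yc[q].min().round(4),yc[q].max().round(4))
"
```

```text
t 49.78 yaw -81.36 turn_x -0.0028 (deg ccw 0.2; half-turn alt turn 3.1388) slide [  8.29 -14.65   0.09] q6 0.85 q1 -0.57 tilt [-0.0013  0.0008  0.    ] F [-0.3  0.7  0.5] gap 0.301 p [ 0.5337 -0.2878  0.4469]
0.15 106 -0.1032 -0.1003 -0.0066 0.0103
0.16 108 -0.1041 -0.1012 -0.0064 0.011
0.17 97 -0.1043 -0.1008 -0.0072 0.0109
0.15 8 -0.1096 -0.1041 -0.0096 -0.0019
0.16 6 -0.1092 -0.1047 -0.0091 -0.0074
0.17 6 -0.1106 -0.1056 -0.0093 -0.0077
0.18 1 -0.1102 -0.1102 -0.0097 -0.0097
0.19 24 -0.1153 -0.1036 -0.0154 0.0162
0.2 59 -0.1146 -0.1041 -0.0154 0.0141
```

Request:
jog_arm(series=[{"jaw": 0.0, "slide": [0, -1.5, 0], "turn": [0, 0, 0]}, {"jaw": 0.0, "slide": [0, -3, 0], "turn": [0, 0, 0]}, {"jaw": 0.0, "slide": [0, -3, 0], "turn": [0, 0, 0]}, {"jaw": 0.0, "slide": [0, -3, 0], "turn": [0, 0, 0]}, {"jaw": 0.0, "slide": [0, -2.5, 0], "turn": [0, 0, 0]}, {"jaw": 0.0, "slide": [0, -1.7, 0], "turn": [0, 0, 0]}, {"jaw": 0.0, "slide": [0, 0, 0], "turn": [0, 0, 0]}, {"jaw": 0.0, "slide": [0, 0, 0], "turn": [0, 0, 0]}, {"jaw": 0.0, "slide": [2, 0, 0], "turn": [0, 0, 0]}, {"jaw": 0.0, "slide": [3, 0, 0], "turn": [0, 0, 0]}, {"jaw": 0.0, "slide": [2, 0, 0], "turn": [0, 0, 0]}, {"jaw": 0.0, "slide": [1.2, 0, 0], "turn": [0, 0, 0]}, {"jaw": 0.0, "slide": [0, 0, 0], "turn": [0, 0, 0]}, {"jaw": 0.0, "slide": [0, 0, 0], "turn": [0, 0, 0]}])

```text
time_s: 50.95
ee_pos: [0.3894, -0.3098, 0.3652]
eef_rot: [0.461, 0.537, -0.461, 0.536]
ft_force: [-0.6, -0.5, 0.6]
finger_gap: 0.007
```

```bash
python3 -c "
from h import *
save('side','s21.png');cp(-.085,.364)
import cv2; a=cv2.imread('pics/s21.png')[200:390,200:400]; cv2.imwrite('pics/s21z.png',cv2.resize(a,None,fx=3,fy=3))"
```

```text
t 51.0 yaw -81.33 turn_x -0.0022 (deg ccw 0.1; half-turn alt turn 3.1393) slide [0.2  6.26 0.1 ] q6 0.65 q1 -0.77 tilt [0.0001 0.     0.    ] F [ 0.   0.5 -0.5] gap 0.003 p [ 0.3893 -0.31    0.366 ]
```

View pics/s21z.png

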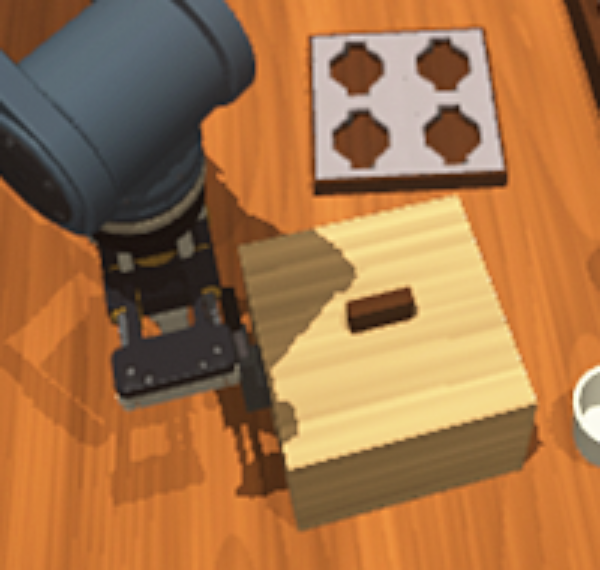

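Request:
jog_arm(series=[{"jaw": 0.0, "slide": [0.2, 1, 0], "turn": [0, 0, 0]}, {"jaw": 0.0, "slide": [0, 1, 0], "turn": [0, 0, 0]}, {"jaw": 0.0, "slide": [0, 0.7, 0], "turn": [0, 0, 0]}, {"jaw": 0.0, "slide": [0, 0.5, 0], "turn": [0, 0, 0]}, {"jaw": 0.0, "slide": [0, 0.5, 0], "turn": [0, 0, 0]}, {"jaw": 0.0, "slide": [0, 0.5, 0], "turn": [0, 0, 0]}, {"jaw": 0.0, "slide": [0, 0, 0], "turn": [0, 0, 0]}])

```text
time_s: 51.58
ee_pos: [0.4308, -0.3035, 0.3637]
eef_rot: [0.461, 0.536, -0.461, 0.536]
ft_force: [-0.3, -0.3, -0.1]
finger_gap: 0.009
```

Request:
jog_arm(series=[{"jaw": 0.0, "slide": [0, 0.5, 0], "turn": [0, 0, 0]}, {"jaw": 0.0, "slide": [0, 0.5, 0], "turn": [0, 0, 0]}, {"jaw": 0.0, "slide": [0, 0.5, 0], "turn": [0, 0, 0]}, {"jaw": 0.0, "slide": [0, 0.5, 0], "turn": [0, 0, 0]}, {"jaw": 0.0, "slide": [0, 0, 0], "turn": [0, 0, 0]}])

```text
time_s: 52.0
ee_pos: [0.4507, -0.3005, 0.3638]
eef_rot: [0.461, 0.536, -0.461, 0.537]
ft_force: [0.7, 0.2, 0.7]
finger_gap: 0.003
```

```bash
python3 -c "
from h import *
save('side','s22.png');wsave('w22.png');cp(-.085,.364)
import cv2; a=cv2.imread('pics/s22.png')[200:390,200:400]; cv2.imwrite('pics/s22z.png',cv2.resize(a,None,fx=3,fy=3))"
```

```text
t 52.1 yaw -81.35 turn_x -0.0025 (deg ccw 0.1; half-turn alt turn 3.1390) slide [-0.02  0.1   0.1 ] q6 0.74 q1 -0.67 tilt [ 0.0005 -0.0001  0.    ] F [0.2 0.  0.4] gap 0.005 p [ 0.4502 -0.3006  0.3638]
```

View pics/s22z.png

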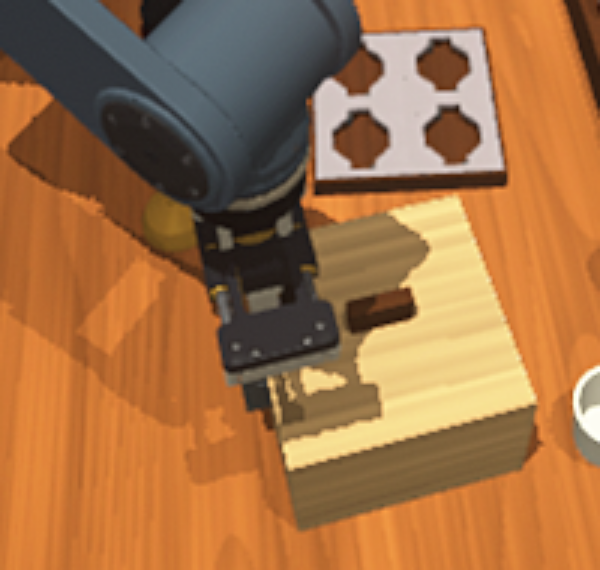

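View pics/w22.png

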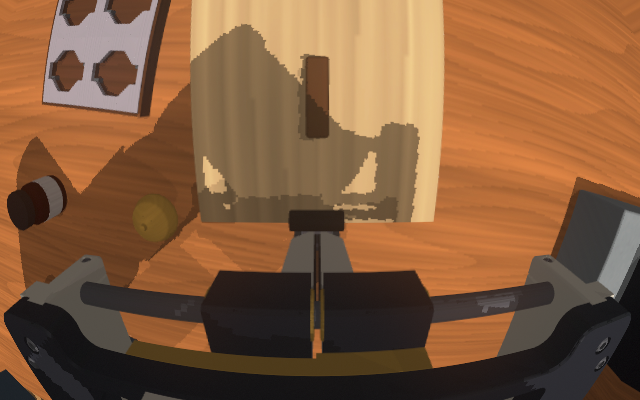

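The bar sits ahead of the fingers at (317,220), about 55° up. I'll back off, rise over it, and press down along the arc.

Request:
jog_arm(series=[{"jaw": 0.0, "slide": [0, -0.4, 0], "turn": [0, 0, 0]}, {"jaw": 0.0, "slide": [-1.5, 0, 0], "turn": [0, 0, 0]}, {"jaw": 0.0, "slide": [-1.6, 0, 0], "turn": [0, 0, 0]}, {"jaw": 0.0, "slide": [0, 0, 0], "turn": [0, 0, 0]}, {"jaw": 0.0, "slide": [0, 1.2, 0], "turn": [0, 0, 0]}, {"jaw": 0.0, "slide": [0, 1.2, 0], "turn": [0, 0, 0]}, {"jaw": 0.0, "slide": [0, 0, 0], "turn": [0, 0, 0]}, {"jaw": 0.0, "slide": [0, 0, 0], "turn": [0, 0, 0]}])

```text
time_s: 52.77
ee_pos: [0.4703, -0.2973, 0.3937]
eef_rot: [0.461, 0.537, -0.461, 0.536]
ft_force: [0.3, 0.0, -0.2]
finger_gap: 0.004
```

```bash
python3 -c "
from h import *
save('side','s23.png');im,T=wsave('w23.png');cp(-.066,.394)
W=wcloud(im,T).reshape(-1,3);W=W[~np.isnan(W[:,0])]
d=W-[.5353,-.2884,0]; xc=d[:,0]*.988+d[:,1]*.153; yc=-d[:,0]*.153+d[:,1]*.988
m=(xc>-.10)&(xc<-.04)&(abs(yc)<.025)&(W[:,2]>.15)&(W[:,2]<.2)
print(m.sum(),xc[m].min(),xc[m].max(),W[m,2].max())
import cv2; a=cv2.imread('pics/s23.png')[200:390,200:400]; cv2.imwrite('pics/s23z.png',cv2.resize(a,None,fx=3,fy=3))"
```

```text
t 52.87 yaw -81.33 turn_x -0.0023 (deg ccw 0.1; half-turn alt turn 3.1393) slide [-0.    0.02  0.11] q6 0.77 q1 -0.65 tilt [-0.0011  0.0007  0.    ] F [ 0.7 -0.7  0.7] gap 0.003 p [ 0.4697 -0.2975  0.394 ]
480 -0.06739588743373831 -0.0593017113111472 0.1927829959560862
```

View pics/s23z.png

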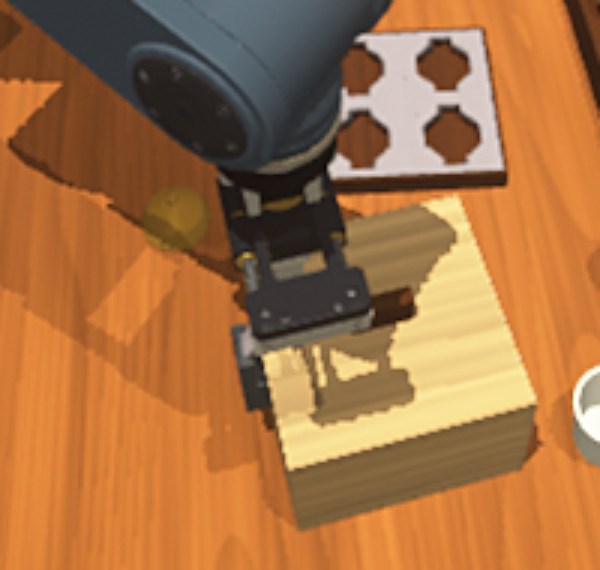

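View pics/w23.png

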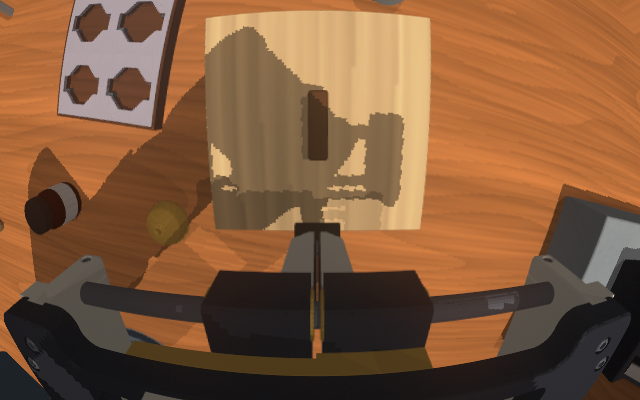

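Request:
jog_arm(series=[{"jaw": 0.0, "slide": [0.8, 0, 0], "turn": [0, 0, 0]}, {"jaw": 0.0, "slide": [0.7, 0.2, 0], "turn": [0, 0, 0]}, {"jaw": 0.0, "slide": [0.5, 0.5, 0], "turn": [0, 0, 0]}, {"jaw": 0.0, "slide": [0.5, 0.5, 0], "turn": [0, 0, 0]}, {"jaw": 0.0, "slide": [0.6, 0.4, 0], "turn": [0, 0, 0]}, {"jaw": 0.0, "slide": [0, 0, 0], "turn": [0, 0, 0]}])

```text
time_s: 53.37
ee_pos: [0.4861, -0.295, 0.3624]
eef_rot: [0.461, 0.537, -0.461, 0.536]
ft_force: [-0.8, -0.3, -0.1]
finger_gap: 0.003
```

Request:
jog_arm(series=[{"jaw": 0.0, "slide": [0.5, 0.3, 0], "turn": [0, 0, 0]}, {"jaw": 0.0, "slide": [0.6, 0.3, 0], "turn": [0, 0, 0]}, {"jaw": 0.0, "slide": [0.6, 0.2, 0], "turn": [0, 0, 0]}, {"jaw": 0.0, "slide": [0.5, 0.1, 0], "turn": [0, 0, 0]}, {"jaw": 0.0, "slide": [0.5, 0.1, 0], "turn": [0, 0, 0]}, {"jaw": 0.0, "slide": [0, 0, 0], "turn": [0, 0, 0]}])

```text
time_s: 53.87
ee_pos: [0.4952, -0.2936, 0.3354]
eef_rot: [0.461, 0.537, -0.461, 0.536]
ft_force: [0.3, -0.6, 0.2]
finger_gap: 0.007
```

```bash
python3 -c "
from h import *
cp(-.044,.3285);wsave('w24.png')"
```

```text
t 53.87 yaw -81.36 turn_x -0.0027 (deg ccw 0.2; half-turn alt turn 3.1389) slide [ 0.69 -0.36  0.1 ] q6 0.8 q1 -0.62 tilt [-0.0017  0.001   0.    ] F [ 0.3 -0.6  0.2] gap 0.007 p [ 0.4952 -0.2936  0.3354]
```

View pics/w24.png

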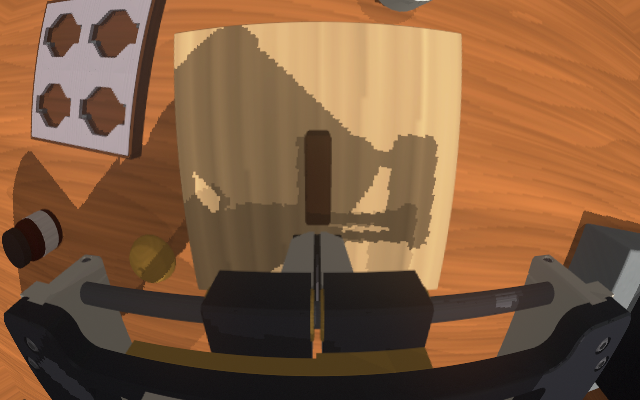

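Request:
jog_arm(series=[{"jaw": 0.0, "slide": [0.2, -0.2, 0], "turn": [0, 0, 0]}, {"jaw": 0.0, "slide": [0.3, 0, 0], "turn": [0, 0, 0]}, {"jaw": 0.0, "slide": [0.2, 0, 0], "turn": [0, 0, 0]}, {"jaw": 0.0, "slide": [0, 0, 0], "turn": [0, 0, 0]}, {"jaw": 0.0, "slide": [0, 0, 0], "turn": [0, 0, 0]}])

```text
time_s: 54.33
ee_pos: [0.4933, -0.294, 0.3296]
eef_rot: [0.461, 0.536, -0.461, 0.536]
ft_force: [-0.6, -0.5, 0.1]
finger_gap: 0.009
```

Request:
jog_arm(series=[{"jaw": 0.0, "slide": [-1, 0, 0], "turn": [0, 0, 0]}, {"jaw": 0.0, "slide": [-3, 0, 0], "turn": [0, 0, 0]}, {"jaw": 0.0, "slide": [-3, 0, 0], "turn": [0, 0, 0]}, {"jaw": 0.0, "slide": [-3, 0, 0], "turn": [0, 0, 0]}, {"jaw": 0.0, "slide": [0, -3.5, 0], "turn": [0, 0, 0]}, {"jaw": 0.0, "slide": [0, -3.5, 0], "turn": [0, 0, 0]}, {"jaw": 0.0, "slide": [0, -3.5, 0], "turn": [0, 0, 0]}, {"jaw": 0.0, "slide": [0, -3.5, 0], "turn": [0, 0, 0]}, {"jaw": 0.0, "slide": [0, 0, 0], "turn": [0, 0, 0]}, {"jaw": 0.0, "slide": [0, 0, 0], "turn": [0, 0, 0]}])

```text
time_s: 55.17
ee_pos: [0.354, -0.3153, 0.4309]
eef_rot: [0.461, 0.535, -0.462, 0.536]
ft_force: [0.2, -0.5, 0.2]
finger_gap: 0.007
```

```bash
python3 -c "
from h import *
cp(-.044,.3285);im,T=wsave('w25.png');s=save('side','s25.png')
for W in (wcloud(im,T).reshape(-1,3),cloud(s).reshape(-1,3)):
  W=W[~np.isnan(W[:,0])]
  d=W-[.5353,-.2884,0]; xc=d[:,0]*.988+d[:,1]*.153; yc=-d[:,0]*.153+d[:,1]*.988
  m=(xc>-.056)&(xc<-.038)&(abs(yc)<.013)&(W[:,2]>.1)&(W[:,2]<.25)
  print('bar z',np.percentile(W[m,2],[50,95,100]))
  m=(abs(xc)<.085)&(abs(yc)<.085)&(W[:,2]>.115)&(W[:,2]<.136)&((xc>-.03)|(abs(yc)>.03)); P=W[m]; A=np.c_[P[:,:2],np.ones(len(P))]; print(np.linalg.lstsq(A,P[:,2],rcond=None)[0],np.median(P[:,2]))
import cv2; a=cv2.imread('pics/s25.png')[200:390,200:400]; cv2.imwrite('pics/s25z.png',cv2.resize(a,None,fx=3,fy=3))"; python3 heldlid.py s25 .12 .134
```

```text
t 55.17 yaw -81.48 turn_x -0.005 (deg ccw 0.3; half-turn alt turn 3.1366) slide [10.24 13.93  0.12] q6 0.6 q1 -0.83 tilt [ 0.001  -0.0011  0.    ] F [ 0.2 -0.5  0.2] gap 0.007 p [ 0.354  -0.3153  0.4309]
bar z [0.14123167 0.14392782 0.1447241 ]
[-1.18744286e-04 -2.96291364e-05  1.28758445e-01] 0.1286953763663784
bar z [0.13885325 0.14179273 0.14412494]
[-0.00118417  0.00013736  0.12687742] 0.1261438035198249
5664 [0.1237213  0.12612587 0.12855412] ((524.2130737304688, -289.7008972167969), (201.5005340576172, 186.80755615234375), 9.7470121383667)
```

View pics/s25z.png

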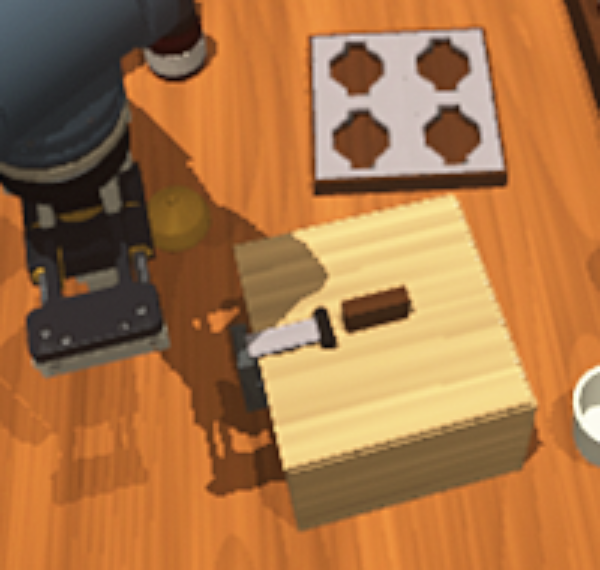

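View pics/w25.png

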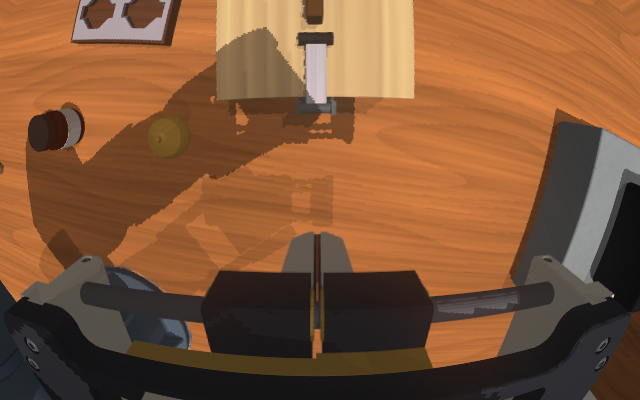

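The clamp is down: bar top at about 0.1435 m, which is about 0.03 rad. The lid looks shifted by about a pixel, so I'll check its centring.

```bash
cat > fin.py <<'E'
from h import *
import sys
for f,c in [(a,cloud) for a in sys.argv[1:]]:
    im=dict(np.load(f'pics/{f}.npz')); W=cloud(im).reshape(-1,3); W=W[~np.isnan(W[:,0])]
    d=W-[.5353,-.2884,0]; xc=d[:,0]*.988+d[:,1]*.153; yc=-d[:,0]*.153+d[:,1]*.988
    m=(xc>-.11)&(xc<.11)&(abs(yc)<.11)&(W[:,2]>.119)&(W[:,2]<.134)&((xc>-.03)|(abs(yc)>.03)); P=W[m]
    r=cv2.minAreaRect((P[:,:2]*1000).astype(np.float32)); e=np.array(r[0])/1000-[.5353,-.2884]
    print(f,'panel',r,'crate-frame offset mm',(e[0]*.988+e[1]*.153)*1000,(-e[0]*.153+e[1]*.988)*1000)
    m=(abs(xc)<.05)&(abs(yc)<.03)&(W[:,2]>.147)&(W[:,2]<.163)&(xc>-.034); P=W[m]
    if len(P)>8:
        r=cv2.minAreaRect((P[:,:2]*1000).astype(np.float32)); e=np.array(r[0])/1000-[.5353,-.2884]
        print(f,'handle',r,'off',(e[0]*.988+e[1]*.153)*1000,(-e[0]*.153+e[1]*.988)*1000)
E
python3 -c "
from h import *
save('top','t25.png')"; python3 fin.py s20 s25 t25
```

```text
s20 panel ((534.7491455078125, -289.000732421875), (184.02090454101562, 185.51129150390625), 8.71473217010498) crate-frame offset mm -0.6361562988281316 -0.5092428955078394
s20 handle ((534.2940673828125, -289.4095458984375), (49.46044921875, 14.691463470458984), 9.635482788085938) off -1.1483219482421965 -0.8435236572265525
s25 panel ((533.21533203125, -287.52862548828125), (187.54576110839844, 186.7735137939453), 8.936258316040039) crate-frame offset mm -1.9263316528319838 1.1798722167968767
s25 handle ((531.212890625, -288.3283386230469), (49.55645751953125, 14.828185081481934), 9.007290840148926) off -4.027099871826179 0.6961291748046997
t25 panel ((533.4053955078125, -288.2943115234375), (187.9063720703125, 186.1966552734375), 8.781233787536621) crate-frame offset mm -1.8556989013671665 0.3942947021484387
t25 handle ((531.1832275390625, -288.1557312011719), (49.24693298339844, 15.455100059509277), 10.13622760772705) off -4.029998065185497 0.8712037597655986
```

View pics/t25.png

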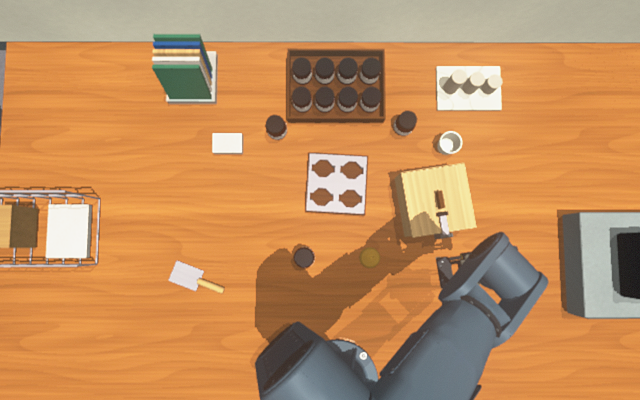

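Every check is inside tolerance: the lid is about 4 mm off centre against a 9 mm limit, square and level, the clamp is down and the bystanders haven't moved. The arm is clear, so I'm handing in.

```bash
python3 -c "
from rig import manip
print(manip.hand_in())"
```

```text
the job is handed in; nothing more can be done
None
```

I unlocked all four jars, stood one upright in each crate compartment, put the lid on, swung the clamp lever down and handed the job in at about 55 s. No verdict came back.

**Last checks before handing in:**
- **Jars:** all four were upright in their compartments when last seen, before the lid went on.
- **Lid:** its top is at 0.127–0.129 m, so it is right down. It is level within 0.002 rad and square within about 1° of the crate.
- **Clamp:** the bar's top is at about 0.1435 m, which puts the lever at roughly 0.03 rad, against the 0.15 limit.
- **Everything else:** the other items on the counter look unmoved in the top view, and the arm was clear of everything.

**What disagreed:**
- **Unlocking turn:** each jar reached its stop after only 26–38° of turn, not the 50–70° stated. I relied on the felt stop and the visible notches, and every jar lifted out freely.
- **Wrist camera:** it read 2–3 mm further along the tool's y axis than the two fixed cameras, so I used the fixed ones.
- **Lid position:** it was about 1 mm off centre when released and 2–4 mm towards the clamp at the end. The panel fit gives 2 mm and the handle fit 4 mm, both within the 9 mm limit. I don't know whether I moved it while pressing the clamp or it was knocked.

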